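Load the slide trays into the carrier and lock them in

ROBOT

A 7-joint arm with a two-finger parallel gripper is mounted at the origin on the work surface. World frame = base frame: x ahead of the robot, y to its left, z up, the work surface at z = 0. Lengths are in m, angles in rad, forces in N, time in s.
With the tool pointing down it reaches from about 0.425 to 0.875 m from the base axis. Payload 4.7 kg.
Tool frame: the origin (TCP) lies on the centre line of the jaws, within the pads' length; the fingertips stand ctrl.tcp_to_tips ahead of it and the grasp point (between the pads) lies 2 mm behind it (ctrl.tcp_to_tips is the distance from the TCP to the fingertips, in m); z points along the fingers, y is the line along which they close (so a half turn about z gives the same grasp; the last joint's range is limited). The gripper opens to 87 mm and grips with 3 to 60 N. Pads are 19 mm wide; open, the fingers measure 117 mm over their backs; the gripper's body (75 mm by 190 mm) begins 51 mm behind the grasp point.
Start: joints at [-1.189, 0.321, -0.07, 1.45, 0.023, 1.371, -0.057], TCP at [0.234, 0.607, 0.24] pointing down, gripper open.
Joint ranges: [-2.86, 2.86], [-0.3, 2.09], [-1.38, 1.24], [0.06, 2.45], [-1.56, 4.7], [0.09, 2.05], [-2.69, 2.69]. Speed limits (rad/s): [2.57, 2.57, 3.14, 3.14, 3.14, 3.14, 3.14].

INTERFACE

Orientations are given as a rotation vector (axis times angle).
In Python, from bench import ctrl, optics, close_job gives the robot as it stands.
- The arm moves only by the shell command python3 -m inch 'ROWS' [OPENING] [FORCE]. ROWS is JSON, a list of rows, each a list of 2 entries, a list of its own where there are three numbers: the shift along the tool's x, y, z in mm, then the turn, a rotation vector about the tool's x, y, z in degrees. In form: [[[x, y, z], [ax, ay, az]], ...]. A call has exactly 10 rows; each row shifts and turns the commanded pose from where the row before left it, along the tool's axes as they then stand; what a row does not reach is not made up. A row lasts 1/10 s, in which the tool goes at most 50 mm and 8.59 degrees, less where a joint would pass 70% of its speed; a pose out of reach is approached as far as the arm can. A call is refused whole if a number of a shift passes 50 or a number of a turn 8.59, either way. A call with a gripper value outside its range is refused whole. OPENING is the closure, from 0 (fully open) to 1 (shut), set as the call begins (- or left out, the last holds). The fingers move at their own pace and stop on an object; FORCE is the grip in N (left out, the last holds). Time passes only in rows, so rows that do not move let the fingers close, or fill a call up. It gives the time, the measured TCP pose, the force and the opening at its end, in the units of the state.
- ctrl.get_state(): the state, without advancing time (a new reading comes with each control period).
- optics.get_image(name): name is "side" or "top" or "wrist"; returns a dict with "image" (480x640x3 uint8, red, green, blue), "fx", "fy", "cx", "cy" (pixels), "dist" ([k1, k2, p1, p2, k3] as OpenCV has them; the pictures are not rectified), "R" (3x3) and "t" (3): a world point X has camera coordinates R X + t; the wrist camera has in their place "hand_eye" (4x4, takes a point from camera to tool coordinates, whose origin is the TCP and whose axes are the flange's). Camera axes: x right, y down, z forward; pixel columns grow to the right and rows downward; lengths in m; the calibration is good to about 2 mm. A picture is of the moment at which its call begins: read the wrist's pose just before it. There is no depth.
- close_job(): hands the job in, once; it reports no verdict.
The state is a dict: "time": time; "joint_positions": joint angles; "qd": joint speeds; "joint_torque": joint torques, N m; "position": TCP position; "tool_rot": TCP orientation; "ft_force": force on the tool from outside, world axes, zero at the start; "torque": the same for the moment, N m; "grip_width": opening from 0.0 (shut) to 1.0 (fully open).
Only numpy, scipy, OpenCV 4.12 (cv2) and the standard library are available. Lean on these libraries where they do the work, as an engineer would, in place of code of your own. Each camera call takes 0.05 s, during which the arm holds its last target. There are 200 camera calls.

TASK

Slide every slide tray on the bench fully home into a bay of its own in the white carrier (any bays), keeping the trays level. Then lock them in: push the locking bar from the carrier's right-hand end, as the robot sees it, through all the lugs and the eyes of the tray handles until its black grip block is up against the first lug. Leave the rest of the bench as it is.

Things in the scene. Friction and masses are not known exactly. Their poses are not given: they have to be found in the camera images.
- tray1: Aluminium slide tray, one of 2 to 4 alike (None if absent): plate 125 (x) x 56 (y) x 8 mm, 0.22 kg; its two glass slides stay put. Origin: centre of underside; z up; +x edge enters a bay first. Upright handle to pinch across y at the rear: x -62.5 to -27.5 mm, 12 mm thick, centred in y, top at z 70 mm, solid above z 28 mm; below, a 16 mm square eye along y centred at x -45, z 20 mm.
- tray2: Aluminium slide tray, one of 2 to 4 alike (None if absent): plate 125 (x) x 56 (y) x 8 mm, 0.22 kg; its two glass slides stay put. Origin: centre of underside; z up; +x edge enters a bay first. Upright handle to pinch across y at the rear: x -62.5 to -27.5 mm, 12 mm thick, centred in y, top at z 70 mm, solid above z 28 mm; below, a 16 mm square eye along y centred at x -45, z 20 mm.
- tray3: Aluminium slide tray, one of 2 to 4 alike (None if absent): plate 125 (x) x 56 (y) x 8 mm, 0.22 kg; its two glass slides stay put. Origin: centre of underside; z up; +x edge enters a bay first. Upright handle to pinch across y at the rear: x -62.5 to -27.5 mm, 12 mm thick, centred in y, top at z 70 mm, solid above z 28 mm; below, a 16 mm square eye along y centred at x -45, z 20 mm.
- tray4: Aluminium slide tray, one of 2 to 4 alike (None if absent): plate 125 (x) x 56 (y) x 8 mm, 0.22 kg; its two glass slides stay put. Origin: centre of underside; z up; +x edge enters a bay first. Upright handle to pinch across y at the rear: x -62.5 to -27.5 mm, 12 mm thick, centred in y, top at z 70 mm, solid above z 28 mm; below, a 16 mm square eye along y centred at x -45, z 20 mm.
- carrier: White tray carrier, fixed, 271 mm wide (y): four bays side by side at 66 mm pitch, loaded along +x, open to -x. Origin: centre of underside. Floor 4 mm thick from x -65 mm to the back stop, face at x 62.5 mm. Five dark rails, 15.5 mm high, pointed front ends at x -57.5 mm, stand between and beside the bays. A roof over x 0.5 mm to the stop, top 19.5 mm, leaves slots 11.5 mm high.
- bay1 (a point): Where a tray's origin lies when fully home in bay 1 (1 at the carrier's -y end, 4 at +y), leading edge against the back stop; on the floor, 4 mm above the bench. Axes as the carrier's. The bay is 59 mm wide between rails, centred here. Any tray may go in any bay.
- bay2 (a point): Where a tray's origin lies when fully home in bay 2 (1 at the carrier's -y end, 4 at +y), leading edge against the back stop; on the floor, 4 mm above the bench. Axes as the carrier's. The bay is 59 mm wide between rails, centred here. Any tray may go in any bay.
- bay3 (a point): Where a tray's origin lies when fully home in bay 3 (1 at the carrier's -y end, 4 at +y), leading edge against the back stop; on the floor, 4 mm above the bench. Axes as the carrier's. The bay is 59 mm wide between rails, centred here. Any tray may go in any bay.
- bay4 (a point): Where a tray's origin lies when fully home in bay 4 (1 at the carrier's -y end, 4 at +y), leading edge against the back stop; on the floor, 4 mm above the bench. Axes as the carrier's. The bay is 59 mm wide between rails, centred here. Any tray may go in any bay.
- eye_first (a point): Centre of the 16 mm square eye, along y, of the first of five steel lugs, one on each rail (-y end, where the bar goes in), 66 mm apart. Axes as the carrier's, in whose frame this is x -45, y -132, z 24 mm. Lugs are 8 mm thick (y), 28 mm long (x), tops 38 mm above the bench. The eyes of trays fully home line up with the lug eyes.
- eye_last (a point): Centre of the eye in the fifth and last lug (+y end), 264 mm from the first. Axes as the carrier's; its outer face is 4 mm to +y.
- bar: Locking bar, 0.12 kg: black grip block 35 (x) x 20 (y) x 32 mm (z) with a square steel shank, 10 x 10 mm, 286 mm long, leaving its +x face; the last 12 mm taper to a nose. Origin: centre of the block's underside; x points to the nose. Shank axis 5 mm above the origin, so block and shank both lie flat on the bench. Pinch the block across y.
- bar_tip (a point): End of the locking bar's nose, on the shank's axis, 303.5 mm from the bar's origin along its x. With the block against the first lug the tip stands 14 mm beyond the outer face of the last lug.
- oil_bottle: Bystander, leave alone: small amber dropper bottle, 34 mm across, 70 mm tall. Origin: centre of its underside.
- stain_jar: Bystander, leave alone: squat jar, 52 mm across, 60 mm tall. Origin: centre of its underside.
- slide_box: Bystander, leave alone: closed grey slide box, 100 x 80 x 35 mm. Origin: centre of its underside.
- petri_dish: Bystander, leave alone: shallow glass dish, 90 mm across, 16 mm tall. Origin: centre of its underside.
- mouse: Bystander, leave alone: black computer mouse, 100 x 58 x 28 mm. Origin: centre of its underside.
- buffer_bottle: Bystander, leave alone: small white bottle, 52 mm across, 75 mm tall. Origin: centre of its underside.
- beaker: Bystander, leave alone: glass beaker, 70 mm across, 85 mm tall. Origin: centre of its underside.
Mind the look-alikes: they are no part of the job. What is shaped like the tray4 but orange is not meant. What is shaped like the tray1 but blue or pink is not meant.

How it is judged:
On the way, in this order (a step that is already met when the one before it is completed fails the run):
1. every tray present is fully home in a bay, the locking bar not yet in the first lug ((distance between tray1 and bay1 below 0.006 m or distance between tray1 and bay2 below 0.006 m or distance between tray1 and bay3 below 0.006 m or distance between tray1 and bay4 below 0.006 m) and angle between the x axis of each of tray1, tray2, tray3, tray4 and the x axis of carrier, either way round below 0.08 rad and angle between each of tray1, tray2, tray3, tray4's own z axis and vertical below 0.08 rad and (distance between tray2 and bay1 below 0.006 m or distance between tray2 and bay2 below 0.006 m or distance between tray2 and bay3 below 0.006 m or distance between tray2 and bay4 below 0.006 m) and (distance between tray3 and bay1 below 0.006 m or distance between tray3 and bay2 below 0.006 m or distance between tray3 and bay3 below 0.006 m or distance between tray3 and bay4 below 0.006 m) and (distance between tray4 and bay1 below 0.006 m or distance between tray4 and bay2 below 0.006 m or distance between tray4 and bay3 below 0.006 m or distance between tray4 and bay4 below 0.006 m) and y of bar_tip in the frame of eye_first below -0.004 m), for 0.2 s.
2. the locking bar passes through all the lugs (y of bar_tip in the frame of eye_last between 0.008 and 0.03 m and x of bar_tip in the frame of eye_last between -0.009 and 0.009 m and z of bar_tip in the frame of eye_last between -0.009 and 0.009 m and angle between the x axis of bar and the y axis of carrier, either way round below 0.06 rad), for 0.2 s.
At the end, for the whole second after the job is handed in: Every tray present lies within 6 mm of fully home in a bay, level and square within 0.08 rad; the bar's tip is 8 to 30 mm beyond the centre of the last lug's eye (14 mm past its outer face when fully in) and within 9 mm of the eye's axis; trays and bar at rest (all of step 2 and (distance between tray1 and bay1 below 0.006 m or distance between tray1 and bay2 below 0.006 m or distance between tray1 and bay3 below 0.006 m or distance between tray1 and bay4 below 0.006 m) and angle between the x axis of each of tray1, tray2, tray3, tray4 and the x axis of carrier, either way round below 0.08 rad and angle between each of tray1, tray2, tray3, tray4's own z axis and vertical below 0.08 rad and (distance between tray2 and bay1 below 0.006 m or distance between tray2 and bay2 below 0.006 m or distance between tray2 and bay3 below 0.006 m or distance between tray2 and bay4 below 0.006 m) and (distance between tray3 and bay1 below 0.006 m or distance between tray3 and bay2 below 0.006 m or distance between tray3 and bay3 below 0.006 m or distance between tray3 and bay4 below 0.006 m) and (distance between tray4 and bay1 below 0.006 m or distance between tray4 and bay2 below 0.006 m or distance between tray4 and bay3 below 0.006 m or distance between tray4 and bay4 below 0.006 m) and linear speed of each of tray1, tray2, tray3, tray4, bar below 0.02 m/s); the robot touches nothing.
It fails at once if a bystander shifted by more than 50 mm or tipped over (distance of any of oil_bottle, stain_jar, slide_box, petri_dish, mouse, buffer_bottle, beaker from where it was at the start of the episode above 0.05 m or angle between any of oil_bottle, stain_jar, slide_box, petri_dish, mouse, buffer_bottle, beaker's own z axis and vertical above 0.7 rad).
It fails at once if a tray tipped up by more than 0.7 rad (40 degrees) (angle between any of tray1, tray2, tray3, tray4's own z axis and vertical above 0.7 rad).
Of tray1, tray2, tray3, tray4 only 2 to 4 are there at a start; the rules pass over those that are not, and their reading is None.
At some moment in a run one of tray1, tray2, tray3, tray4, bar may be knocked a few centimetres aside while the robot is not near it.
It also fails if it takes over 210 s, if anything falls off the work surface, if the arm or the gripper's body presses on something with over 40 N, if the wrist force passes 120 N, or if a joint passes its speed limit or range.

## Working session

There is one attempt and no reset: what is moved stays moved. The work goes in short steps, Python scripts to look and compute and a shell command to move; the robot and the scene stay as the last step left them, time stands still between calls to the robot, and variables do not carry over. Pictures are saved under pics/ and viewed, on a budget of 14 in all, crops included, one or two more only if the job needs it, and the job is handed in when it is done.

```bash
mkdir -p pics; ls; python3 - <<'E'
from bench import ctrl, optics
import cv2
s=ctrl.get_state(); print(s, ctrl.tcp_to_tips)
for n in ["top","side"]:
    d=optics.get_image(n); cv2.imwrite(f"pics/{n}0.png",d["image"][:,:,::-1])
    print(n,{k:v for k,v in d.items() if k!="image"})
E
```

```text
pics
{'time': 0.0, 'joint_positions': array([-1.18888739,  0.32181103, -0.0700932 ,  1.4516993 ,  0.02262097,
        1.37077887, -0.05687824]), 'qd': array([-0.00089741, -0.00106409, -0.0021474 , -0.00083768, -0.00155237,
        0.00158974, -0.00044728]), 'joint_torque': array([ 5.34936498e-04, -4.91308880e+01, -4.03681230e-01, -3.12528706e+01,
       -6.39529293e-02,  4.37462667e-02,  1.75230630e-04]), 'position': array([0.23357933, 0.60601683, 0.23845713]), 'tool_rot': array([-5.74358250e-01, -3.08840408e+00,  2.97643300e-03]), 'ft_force': array([-0.24194818, -0.43213119,  0.34465017]), 'torque': array([ 0.08567491,  0.0429765 , -0.01177015]), 'grip_width': 0.9992060870670877} 0.017
top {'fx': 484.7278578734055, 'fy': 484.7278578734055, 'cx': 319.02326947235855, 'cy': 238.35933743342446, 'dist': array([-0.05078113,  0.        ,  0.        ,  0.        ,  0.        ]), 'R': array([[ 0.00840037, -0.99986793, -0.01391281],
       [-0.98950494, -0.00630457, -0.14436147],
       [ 0.14425469,  0.01497949, -0.98942721]]), 't': array([-0.01268855,  0.53358137,  1.14715027])}
side {'fx': 455.16428197872034, 'fy': 455.16428197872034, 'cx': 316.1988744505539, 'cy': 242.2049347698962, 'dist': array([-0.06933916,  0.        ,  0.        ,  0.        ,  0.        ]), 'R': array([[ 0.97362136, -0.22814012,  0.00367998],
       [-0.17704399, -0.76553859, -0.61855161],
       [ 0.1439336 ,  0.60158354, -0.78573556]]), 't': array([-0.51441531,  0.11685346,  1.10370949])}
```

View pics/top0.png

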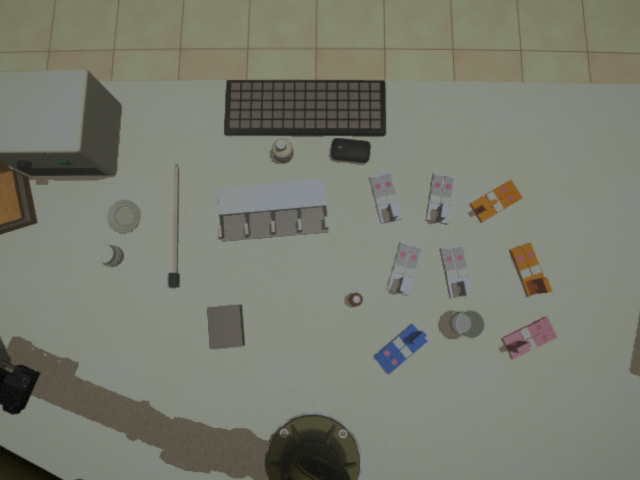

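View pics/side0.png

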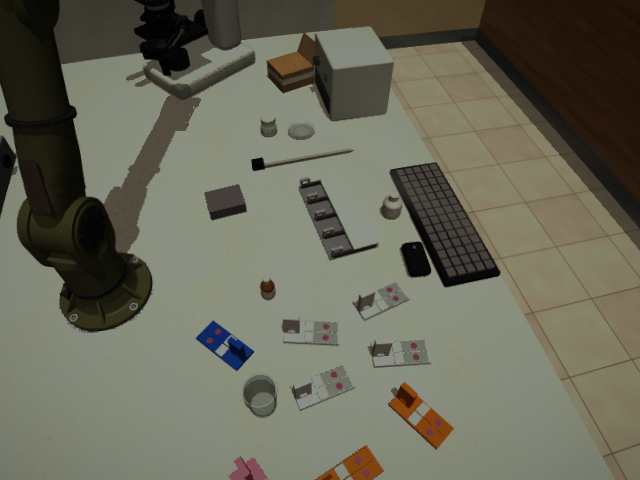

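```bash
cat > h.py <<'E'
import numpy as np, cv2
from scipy.spatial.transform import Rotation as R
from bench import ctrl, optics
def cam(d,s=None):
    K=np.array([[d["fx"],0,d["cx"]],[0,d["fy"],d["cy"]],[0,0,1.]])
    if "R" in d: Rm,t=d["R"],d["t"]
    else:
        T=np.eye(4); T[:3,:3]=R.from_rotvec(s["tool_rot"]).as_matrix(); T[:3,3]=s["position"]
        W=np.linalg.inv(T@d["hand_eye"]); Rm,t=W[:3,:3],W[:3,3]
    return K,np.array(d["dist"]),Rm,t
def p2w(c,uv,z):
    K,D,Rm,t=c; n=cv2.undistortPoints(np.array(uv,float).reshape(-1,1,2),K,D)[:,0]
    ray=np.c_[n,np.ones(len(n))]@Rm; o=-Rm.T@t
    return o+ray*((np.broadcast_to(z,len(n))-o[2])/ray[:,2])[:,None]
def w2p(c,X):
    K,D,Rm,t=c; return cv2.projectPoints(np.array(X,float).reshape(-1,1,3),cv2.Rodrigues(Rm)[0],t,K,D)[0][:,0]
def snap(name,fn=None):
    s=ctrl.get_state(); d=optics.get_image(name)
    if fn: cv2.imwrite("pics/"+fn,d["image"][:,:,::-1])
    c=cam(d,s)
    import pickle; pickle.dump(c,open(f"pics/{name}.pkl","wb"))
    return c,d["image"],s
def load(name):
    import pickle; return pickle.load(open(f"pics/{name}.pkl","rb"))
def go(p,yaw):
    """tool-down target; yaw = world angle of the finger-closing line (tool y). prints tool-frame shift mm and turn deg"""
    s=ctrl.get_state(); M=R.from_rotvec(s["tool_rot"])
    best=None
    for k in (0,np.pi):
        a=yaw+k; y=np.array([np.cos(a),np.sin(a),0]); z=np.array([0,0,-1.]); x=np.cross(y,z)
        T=R.from_matrix(np.c_[x,y,z]); dr=(M.inv()*T).as_rotvec(degrees=True)
        if best is None or np.linalg.norm(dr)<np.linalg.norm(best): best=dr
    print("t",round(s["time"],2),"q7",s["joint_positions"][6].round(2),"shift",(M.inv().apply(np.array(p)-s["position"])*1000).round(1),"turn",best.round(2))
E
python3 - <<'E'
from h import *
c,im,s=snap("top","t1.png")
cv2.imwrite("pics/crop1.png",cv2.resize(im[160:310,210:480,::-1],None,fx=2.96,fy=2.96,interpolation=cv2.INTER_CUBIC))
c2,im2,_=snap("wrist"); d=optics.get_image("wrist"); print(d["hand_eye"],d["fx"],d["cx"],d["cy"],d["dist"])
print(p2w(c,[[174,280],[177,165]],[.03,.005]))
E
```

```text
[[ 9.82412599e-04 -9.52279942e-01 -3.05224421e-01  8.41496894e-02]
 [ 9.99999501e-01  8.80769749e-04  4.70711824e-04 -4.93463492e-04]
 [-1.79416991e-04 -3.05224731e-01  9.52280332e-01 -1.45644927e-01]
 [ 0.00000000e+00  0.00000000e+00  0.00000000e+00  1.00000000e+00]] 398.8208282506185 321.6565964494369 242.2607000283369 [-0.08347343  0.          0.          0.          0.        ]
[[0.42929939 0.34672757 0.03      ]
 [0.72888561 0.36253316 0.005     ]]
```

View pics/crop1.png

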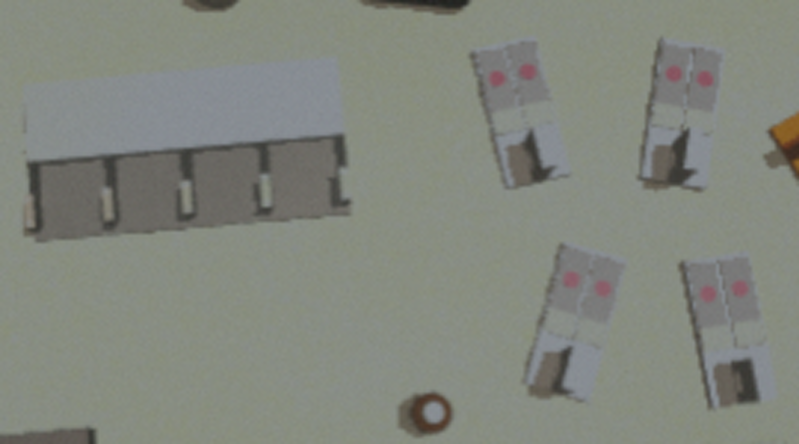

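```bash
cat > m.py <<'E'
from h import *
from scipy.optimize import least_squares
c=load("top")
def fit(uv,X,g):
    uv=np.array(uv)/2.96+[210,160]-0.17
    X=np.array(X)/1000.
    def w(p):
        r=R.from_euler('z',p[2]); return r.apply(X)+[p[0],p[1],0]
    s=least_squares(lambda p:(w2p(c,w(p))-uv).ravel(),g); return s.x,np.abs(s.fun).max()
T=[[62.5,28,8],[62.5,-28,8],[-62.5,-28,8],[-62.5,28,8]]
for n,uv in dict(A=[(471,52),(536,39),(569,177),(508,188)],B=[(660,38),(722,48),(704,188),(640,180)],C=[(563,243),(625,261),(587,402),(525,387)],D=[(682,262),(747,254),(773,399),(710,409)]).items():
    p,e=fit(uv,T,[.6,-.2,0]); h=R.from_euler('z',p[2]).apply([-.045,0,0])+[p[0],p[1],0]
    print(n,p[:2].round(4),"yaw",np.degrees(p[2]).round(2),"err",e.round(2),"handle",h.round(4))
p,e=fit([(29,161),(344,135),(351,212),(38,240)],[[.5,135.5,19.5],[.5,-135.5,19.5],[-65,-135.5,4],[-65,135.5,4]],[.6,.1,0])
print("carrier",p[:2].round(4),np.degrees(p[2]).round(2),e.round(2))
E
python3 m.py
```

```text
A [ 0.6424 -0.177 ] yaw 13.01 err 0.85 handle [ 0.5985 -0.1872  0.    ]
B [ 0.6438 -0.3151] yaw -8.97 err 0.54 handle [ 0.5993 -0.3081  0.    ]
C [ 0.4628 -0.2205] yaw -15.55 err 0.65 handle [ 0.4195 -0.2084  0.    ]
D [ 0.4571 -0.349 ] yaw 8.73 err 0.47 handle [ 0.4126 -0.3558  0.    ]
carrier [0.608  0.1081] 5.33 0.64
```

```bash
python3 - <<'E'
from h import *
go([.50,.108,.22],np.radians(95.33))
E
```

```text
t 0.25 q7 -0.06 shift [-427.7 -369.2   19.4] turn [-5.00e-02 -1.00e-02 -2.64e+01]
```

```bash
python3 -m inch '[[[-36,-31,2],[0,0,0]],[[-36,-31,2],[0,0,0]],[[-36,-31,2],[0,0,0]],[[-36,-31,2],[0,0,0]],[[-36,-31,2],[0,0,0]],[[-36,-31,2],[0,0,0]],[[-36,-31,2],[0,0,0]],[[-36,-31,2],[0,0,0]],[[-36,-31,2],[0,0,0]],[[-36,-31,2],[0,0,0]]]' 0
python3 -m inch '[[[-36,-31,0],[0,0,0]],[[-32,-29,0],[0,0,0]],[[0,0,0],[0,0,-6.6]],[[0,0,0],[0,0,-6.6]],[[0,0,0],[0,0,-6.6]],[[0,0,0],[0,0,-6.6]],[[0,0,0],[0,0,0]],[[0,0,0],[0,0,0]],[[0,0,0],[0,0,0]],[[0,0,0],[0,0,0]]]' 0
python3 - <<'E'
from h import *
c,im,s=snap("wrist","w1.png")
go([.50,.108,.22],np.radians(95.33))
E
```

```text
time: 1.25
position: [0.4588, 0.186, 0.2197]
tool_rot: [0.574, 3.088, 0.001]
ft_force: [1.2, 0.4, -0.1]
grip_width: 1.001
time: 2.25
position: [0.5001, 0.1074, 0.2196]
tool_rot: [-0.144, 3.138, 0.0]
ft_force: [1.0, -0.8, 0.9]
grip_width: 0.999
t 2.3 q7 1.41 shift [ 0.   0.6 -0.4] turn [ 0.    0.01 -0.05]
```

View pics/w1.png

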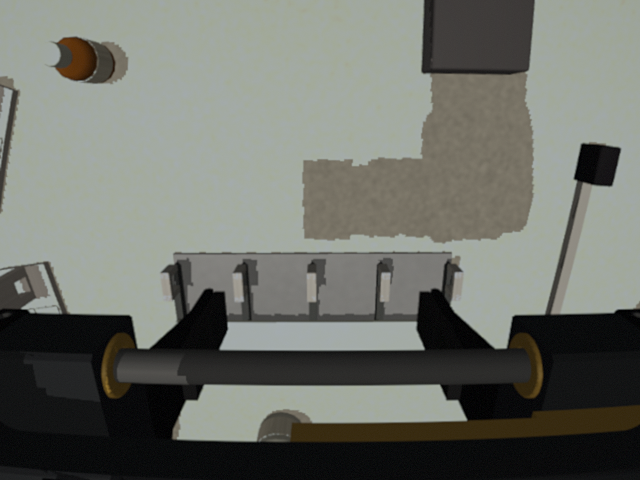

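```bash
python3 - <<'E'
import cv2
im=cv2.imread("pics/w1.png"); a=im[240:330,155:315]; b=im[240:330,310:470]
import numpy as np
cv2.imwrite("pics/crop2.png",np.vstack([cv2.resize(k,None,fx=5,fy=3.3 if 0 else 3.3,interpolation=cv2.INTER_CUBIC) for k in (a,b)]))
E
```

```text
(no output)
```

View pics/crop2.png

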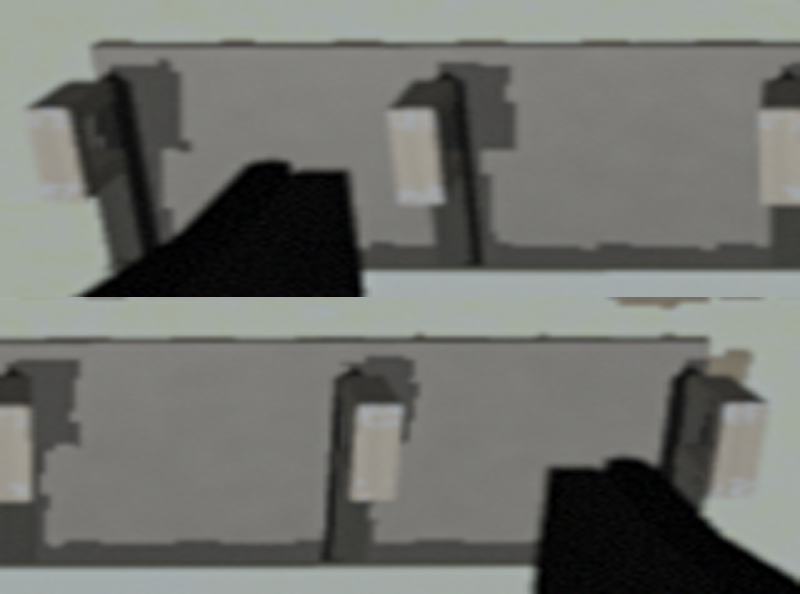

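```bash
cat > m2.py <<'E'
from h import *
from scipy.optimize import least_squares
c=load("wrist")
P=[]
def a(u,v,low,X): P.append(((u/5+(310 if low else 155)-.4, (v-(297 if low else 0))/3.3+240-.35),X))
def lug(y,low,fl=None,fr=None,bl=None,br=None):
    for q,X in ((fl,(-59,y-4)),(fr,(-59,y+4)),(bl,(-31,y-4)),(br,(-31,y+4))):
        if q: a(*q,low,(*X,38))
lug(-132,0,(28,108),(67,108),(43,200),(85,198))
lug(-66,0,(387,110),(437,110),(400,204),(444,204))
lug(0,0,(762,108),None,(766,205),None); lug(0,1,None,(28,402),None,(31,501))
lug(66,1,(355,404),(403,404),(350,500),(396,500))
lug(132,1,(720,402),(765,402),(709,496),(750,496))
a(95,45,0,(-65,-135.5,4)); a(708,340,1,(-65,135.5,4))
uv=np.array([p[0] for p in P]); X=np.array([p[1] for p in P])/1000.
w=lambda p:R.from_euler('z',p[2]).apply(X)+[p[0],p[1],p[3] if len(p)>3 else 0]
for g in ([.6,.1,0],[.6,.1,0,0]):
    s=least_squares(lambda p:(w2p(c,w(p))-uv).ravel(),g,loss="soft_l1"); print(s.x.round(4),np.degrees(s.x[2]).round(2)); print((w2p(c,w(s.x))-uv).round(1).tolist() if len(g)==3 else "")
E
python3 m2.py
python3 - <<'E'
from h import *
go([.4195,-.2084,.15],np.radians(90-15.55))
E
```

```text
[0.608  0.1078 0.0955] 5.47
[[-0.8, 0.1], [0.1, 0.1], [0.3, 0.5], [0.3, 1.1], [0.2, -0.5], [-0.9, -0.5], [-0.1, -0.4], [-0.2, -0.4], [-0.5, 0.1], [-0.9, -0.7], [0.3, 1.0], [-0.0, -0.4], [0.5, 0.1], [-0.1, 0.1], [0.1, -0.3], [-0.3, -0.4], [1.0, 0.3], [0.8, 0.2], [0.0, 0.2], [0.4, 0.1], [-1.2, 0.2], [0.6, 0.1]]
[ 0.6084  0.1078  0.0955 -0.0008] 5.47

t 2.3 q7 1.41 shift [ 109.3 -307.1   69.6] turn [ 0.    0.   20.83]
```

```bash
python3 -m inch '[[[13.7,-38.4,8.7],[0,0,0]],[[13.7,-38.4,8.7],[0,0,0]],[[13.7,-38.4,8.7],[0,0,0]],[[13.7,-38.4,8.7],[0,0,0]],[[13.7,-38.4,8.7],[0,0,0]],[[13.7,-38.4,8.7],[0,0,0]],[[13.7,-38.4,8.7],[0,0,0]],[[13.7,-38.4,8.7],[0,0,0]],[[0,0,0],[0,0,6.94]],[[0,0,0],[0,0,6.94]]]' 0
python3 -m inch '[[[0,0,0],[0,0,6.94]],[[0,0,0],[0,0,0]],[[0,0,0],[0,0,0]],[[0,0,0],[0,0,0]],[[0,0,0],[0,0,0]],[[0,0,0],[0,0,0]],[[0,0,0],[0,0,0]],[[0,0,0],[0,0,0]],[[0,0,0],[0,0,0]],[[0,0,0],[0,0,0]]]' 0
python3 - <<'E'
from h import *
c,im,s=snap("wrist","w2.png")
go([.4195,-.2084,.057],np.radians(90-15.55))
E
```

```text
time: 3.3
position: [0.4187, -0.2101, 0.1498]
tool_rot: [-0.249, -3.131, -0.0]
ft_force: [0.5, 0.8, 0.5]
grip_width: 0.998
time: 4.3
position: [0.4195, -0.2087, 0.15]
tool_rot: [0.423, 3.113, 0.0]
ft_force: [-0.1, -0.3, -0.3]
grip_width: 1.002
t 4.35 q7 1.7 shift [ 0.1  0.2 93. ] turn [0.01 0.01 0.06]
```

View pics/w2.png

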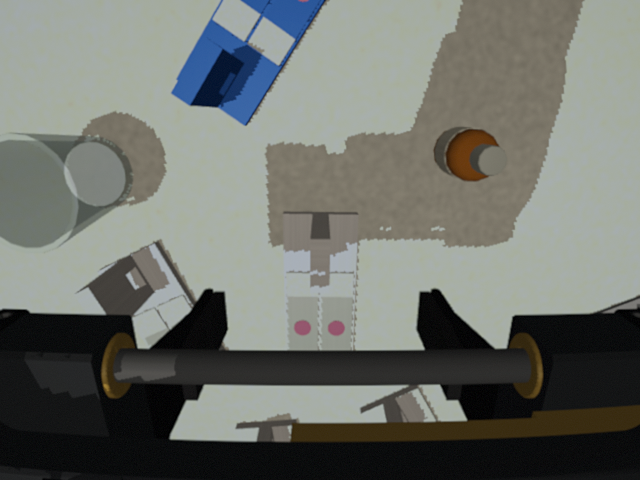

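```bash
python3 -m inch '[[[0,0,31],[0,0,0]],[[0,0,31],[0,0,0]],[[0,0,31],[0,0,0]],[[0,0,0],[0,0,0]],[[0,0,0],[0,0,0]],[[0,0,0],[0,0,0]],[[0,0,0],[0,0,0]],[[0,0,0],[0,0,0]],[[0,0,0],[0,0,0]],[[0,0,0],[0,0,0]]]' 0
python3 -m inch '[[[0,0,0],[0,0,0]],[[0,0,0],[0,0,0]],[[0,0,0],[0,0,0]],[[0,0,0],[0,0,0]],[[0,0,0],[0,0,0]],[[0,0,0],[0,0,0]],[[0,0,0],[0,0,0]],[[0,0,0],[0,0,0]],[[0,0,0],[0,0,0]],[[0,0,0],[0,0,0]]]' 1 50
cat >> h.py <<'E'
C=np.array([.608,.1078]); CY=.0955
def bay(n,x,z,dx=0,dy=0):
    """TCP target with the tray origin at carrier x (m), underside z above bench"""
    y=-.099+.066*(n-1)
    return np.r_[R.from_euler('z',CY).apply([x-.045+dx,y+dy,0])[:2]+C,z+.057]
E
python3 - <<'E'
from h import *
go(bay(1,-.135,.09),np.pi/2+CY)
E
```

```text
time: 5.35
position: [0.4197, -0.2086, 0.0573]
tool_rot: [0.423, 3.112, 0.0]
ft_force: [0.3, 1.0, 0.2]
grip_width: 1.002
time: 6.35
position: [0.4195, -0.2087, 0.057]
tool_rot: [0.423, 3.113, 0.0]
ft_force: [1.1, -0.1, 0.3]
grip_width: 0.165
t 6.35 q7 1.81 shift [ 35.5 198.5 -90. ] turn [ 0.000e+00  1.000e-02 -2.097e+01]
```

```bash
python3 -m inch '[[[0,0,-30],[0,0,0]],[[0,0,-30],[0,0,0]],[[0,0,-30],[0,0,0]],[[0,0,0],[0,0,-7]],[[0,0,0],[0,0,-7]],[[0,0,0],[0,0,-7]],[[0,0,0],[0,0,0]],[[0,0,0],[0,0,0]],[[0,0,0],[0,0,0]],[[0,0,0],[0,0,0]]]'
python3 -m inch '[[[-7.6,39.6,0],[0,0,0]],[[-7.6,39.6,0],[0,0,0]],[[-7.6,39.6,0],[0,0,0]],[[-7.6,39.6,0],[0,0,0]],[[-7.6,39.6,0],[0,0,0]],[[0,0,0],[0,0,0]],[[0,0,0],[0,0,0]],[[0,0,0],[0,0,0]],[[0,0,0],[0,0,0]],[[0,0,0],[0,0,0]]]'
python3 - <<'E'
from h import *
c,im,s=snap("wrist"); c2,im2,s2=snap("side")
a=im[190:430,160:480,::-1]
p=w2p(c2,[bay(1,-.1,.09)])[0].astype(int); print(p)
b=im2[p[1]-60:p[1]+60,p[0]-80:p[0]+80,::-1]
cv2.imwrite("pics/w3.png",np.vstack([a,cv2.resize(b,(320,240),interpolation=cv2.INTER_CUBIC)]))
go(bay(1,-.135,.09),np.pi/2+CY)
E
```

```text
time: 7.35
position: [0.4194, -0.2086, 0.1468]
tool_rot: [0.149, -3.138, -0.0]
ft_force: [0.2, -0.1, -3.4]
grip_width: 0.137
time: 8.35
position: [0.4383, -0.0089, 0.147]
tool_rot: [-0.147, 3.138, 0.0]
ft_force: [-0.5, -0.5, -2.1]
grip_width: 0.134
[293 218]
t 8.45 q7 1.59 shift [ 0.   0.6 -0. ] turn [ 0.01  0.01 -0.05]
```

View pics/w3.png

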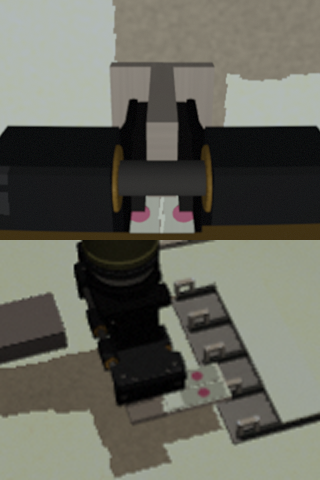

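```bash
cat >> h.py <<'E'
def incar(X): return R.from_euler('z',-CY).apply(np.array(X)-np.r_[C,0])
E
python3 - <<'E'
from h import *
c=load("wrist"); print(incar(p2w(c,[[270,254.5],[373.5,254.5]],.098)).round(4), incar([ctrl.get_state()["position"]]).round(4))
print(w2p(c,R.from_euler('z',CY).apply([[-.1975,y,.098] for y in(-.127,-.071)])+np.r_[C,0]))
go(bay(1,-.135,.0055),np.pi/2+CY); go(bay(1,-.075,.0055),np.pi/2+CY)
E
```

```text
[[-0.1955 -0.1273  0.098 ]
 [-0.1954 -0.0736  0.098 ]] [[-0.18   -0.0996  0.147 ]]
[[270.33931197 250.78234566]
 [378.7061104  250.68374568]]
t 8.45 q7 1.59 shift [ 0.   0.6 84.5] turn [ 0.01  0.01 -0.05]
t 8.45 q7 1.59 shift [-60.    0.7  84.5] turn [ 0.01  0.01 -0.05]
```

```bash
python3 - <<'E'
from h import *
c,im,s=snap("wrist","w4.png"); c2,im2,s2=snap("side","s4.png")
g=im.mean(2).astype(int)
for r in (258,262): print(g[r,262:285],g[r,362:388])
print(g[244:266,285],g[244:266,355])
b=im2[150:290,200:400,::-1]
cv2.imwrite("pics/c4.png",cv2.resize(b,None,fx=4,fy=4,interpolation=cv2.INTER_CUBIC))
X=[[x,-.099+y,z] for x,z in((-.0725,.09),(-.0725,.098),(-.1975,.09),(-.1975,.098)) for y in(-.028,.028)]
print(((w2p(c2,R.from_euler('z',CY).apply(X)+np.r_[C,0])-[200,150])*4).round().tolist())
E
```

```text
[179 180 180 180 180 181 177 156 133 127 129 131 131 131 131 130 130 128
 129 128 130 130 130] [127 128 129 128 129 127 126 125 126 126 126 125 126 129 128 127 126 126
 125 124 122 121 121 121 123 124]
[179 179 180 180 180 181 178 162 139 128 129 130 131 130 131 131 129 127
 128 128 130 130 129] [127 128 130 129 127 127 126 125 125 127 127 126 126 127 126 127 128 128
 126 123 122 122 122 120 121 124]
[126 124 125 125 125 125 126 117  91  75  74  74  92 118 129 129 128 128
 128 129 127 128] [126 126 125 126 127 128 129 122  98  76  71  73  84 109 125 128 127 127
 126 126 126 126]
[[507.0, 342.0], [477.0, 275.0], [507.0, 333.0], [477.0, 267.0], [307.0, 394.0], [282.0, 325.0], [306.0, 386.0], [281.0, 316.0]]
```

View pics/c4.png

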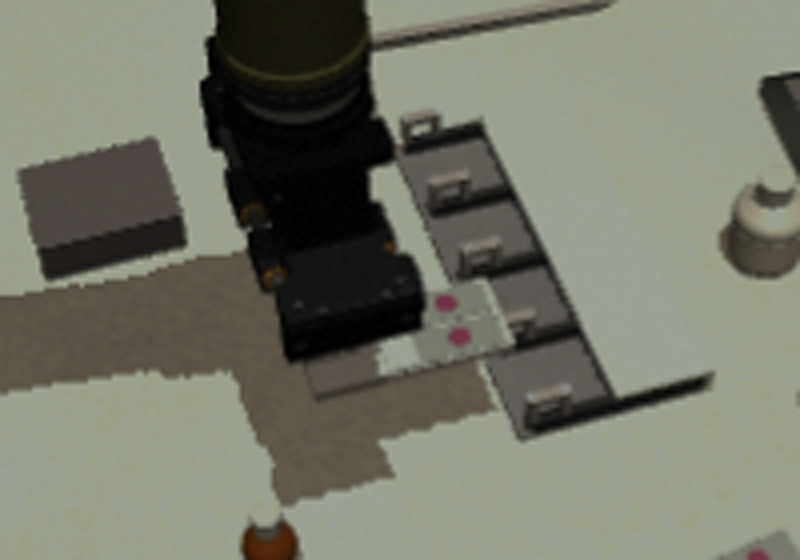

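```bash
python3 -m inch '[[[2,0.6,20],[0,0,0]],[[0,0,25],[0,0,0]],[[0,0,25],[0,0,0]],[[0,0,10],[0,0,0]],[[0,0,4.5],[0,0,0]],[[0,0,0],[0,0,0]],[[-5,0,0],[0,0,0]],[[-5,0,0],[0,0,0]],[[-5,0,0],[0,0,0]],[[0,0,0],[0,0,0]]]'
python3 -m inch '[[[-5,0,0],[0,0,0]],[[-5,0,0],[0,0,0]],[[-5,0,0],[0,0,0]],[[-5,0,0],[0,0,0]],[[-5,0,0],[0,0,0]],[[-5,0,0],[0,0,0]],[[-5,0,0],[0,0,0]],[[-5,0,0],[0,0,0]],[[0,0,0],[0,0,0]],[[0,0,0],[0,0,0]]]'
python3 - <<'E'
from h import *
print(incar([ctrl.get_state()["position"]]).round(4))
E
```

```text
time: 9.55
position: [0.4416, -0.0072, 0.062]
tool_rot: [0.148, -3.114, -0.001]
ft_force: [-30.6, -2.8, 28.4]
grip_width: 0.136
time: 10.55
position: [0.4646, -0.0051, 0.0565]
tool_rot: [0.145, -3.079, -0.001]
ft_force: [-57.3, -4.6, 32.1]
grip_width: 0.132
[[-0.1535 -0.0987  0.0565]]
```

```bash
python3 -m inch '[[[5,0,0],[0,0,0]],[[5,0,0],[0,0,0]],[[5,0,0],[0,0,0]],[[5,0,0],[0,0,0]],[[5,0,0],[0,0,0]],[[0,0,-2],[0,0,0]],[[0,0,-2],[0,0,0]],[[0,0,0],[0,0,0]],[[0,0,0],[0,0,0]],[[0,0,0],[0,0,0]]]'
python3 - <<'E'
from h import *
s=ctrl.get_state(); print(incar([s["position"]]).round(4), R.from_rotvec(s["tool_rot"]).as_matrix()[:,2].round(4))
c,im,s=snap("wrist"); c2,im2,s2=snap("side")
a=im[190:430,160:480,::-1]
b=im2[160:280,230:390,::-1]
cv2.imwrite("pics/w5.png",np.vstack([cv2.resize(a,(400,300)),cv2.resize(b,(400,300),interpolation=cv2.INTER_CUBIC)]))
E
```

```text
time: 11.55
position: [0.4666, -0.0046, 0.0667]
tool_rot: [-0.151, 3.137, 0.0]
ft_force: [-0.3, -0.4, -2.5]
grip_width: 0.129
[[-0.1515 -0.0984  0.0667]] [ 8.e-04  1.e-04 -1.e+00]
```

View pics/w5.png

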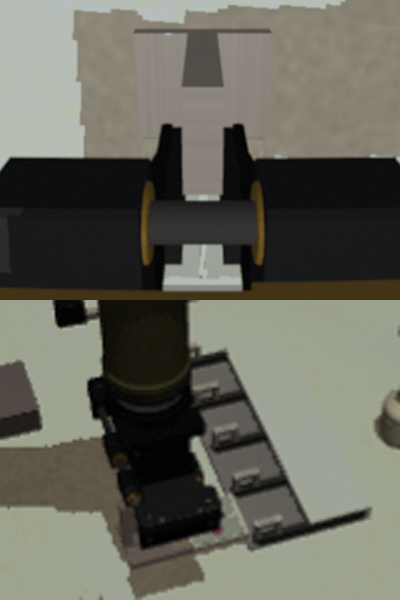

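```bash
python3 - <<'E'
from h import *
c=load("wrist")
for z in (.012,.018,.026): print(z,incar(p2w(c,[[268,215],[376.8,215]],z)).round(4).tolist())
E
```

```text
0.012 [[-0.1864, -0.1267, 0.012], [-0.1865, -0.0704, 0.012]]
0.018 [[-0.1879, -0.1258, 0.018], [-0.188, -0.0713, 0.018]]
0.026 [[-0.1898, -0.1247, 0.026], [-0.1899, -0.0724, 0.026]]
```

```bash
python3 -m inch '[[[6,0,0],[0,0,0]],[[6,0,0],[0,0,0]],[[3,0,0],[0,0,0]],[[0,0,3],[0,0,0]],[[0,0,2],[0,0,0]],[[0,0,2],[0,0,0]],[[0,0,0],[0,0,0]],[[0,0,0],[0,0,0]],[[0,0,0],[0,0,0]],[[0,0,0],[0,0,0]]]'
python3 -m inch '[[[0,0,1],[0,0,0]],[[0,0,1],[0,0,0]],[[0,0,1],[0,0,0]],[[0,0,0],[0,0,0]],[[0,0,0],[0,0,0]],[[0,0,0],[0,0,0]],[[0,0,0],[0,0,0]],[[0,0,0],[0,0,0]],[[0,0,0],[0,0,0]],[[0,0,0],[0,0,0]]]' 0.4
python3 - <<'E'
from h import *
c,im,s=snap("wrist","w6.png"); print(incar([s["position"]]))
g=im.mean(2).astype(int)
print(g[195:245,290]); print(g[235,255:280],g[235,365:390])
cv2.imwrite("pics/w6c.png",cv2.resize(im[170:330,220:420,::-1],None,fx=3,fy=3))
E
```

```text
time: 12.65
position: [0.4513, -0.0061, 0.0595]
tool_rot: [-0.151, 3.138, 0.0]
ft_force: [-0.1, 0.5, -2.4]
grip_width: 0.128
time: 13.65
position: [0.4512, -0.0061, 0.0565]
tool_rot: [-0.151, 3.138, 0.0]
ft_force: [-0.6, 0.6, -0.0]
grip_width: 0.601
[[-0.16694201 -0.0984135   0.05647207]]
[183 183 183 183 183 182 183 184 173 139 126 129 129 128 128 130 129 124
 101  78  75  94 123 134 134 134 135 134 134 134 134 133 133 134 133 133
 133 133 133 133 133 133 133 133 132 132 133 132 133 133]
[126 127 127 127 129 129 130 129 129 130 131 131 132 133 134 135 135 135
 135 136 136 134 133 132 133] [132 134 134 134 132 133 131 130 131 131 131 131 129 126 126 125 126 127
 128 129 129 130 131 131 131]
```

View pics/w6c.png

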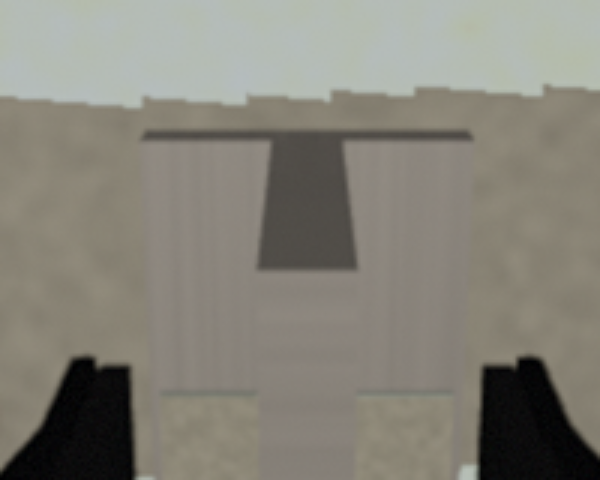

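```bash
python3 - <<'E'
from h import *
c=load("wrist")
print(incar(p2w(c,[[268.3,216.6],[377.3,216.6],[306,259.3],[339,259.3]],[.008,.008,.07,.07])).round(4))
E
```

```text
[[-0.2026 -0.1257  0.008 ]
 [-0.2027 -0.0711  0.008 ]
 [-0.2027 -0.1046  0.07  ]
 [-0.2027 -0.0929  0.07  ]]
```

```bash
python3 -m inch '[[[9,0,0],[0,0,0]],[[9.3,0,0],[0,0,0]],[[0,0,0],[0,0,0]],[[0,0,0],[0,0,0]],[[0,0,0],[0,0,0]],[[0,0,0],[0,0,0]],[[0,0,0],[0,0,0]],[[0,0,0],[0,0,0]],[[0,0,0],[0,0,0]],[[0,0,0],[0,0,0]]]' 0.4
python3 -m inch '[[[0,0,0],[0,0,0]],[[0,0,0],[0,0,0]],[[0,0,0],[0,0,0]],[[0,0,0],[0,0,0]],[[0,0,0],[0,0,0]],[[0,0,-4],[0,0,0]],[[0,0,-5],[0,0,0]],[[0,0,0],[0,0,0]],[[0,0,0],[0,0,0]],[[0,0,0],[0,0,0]]]' 1 60
python3 - <<'E'
from h import *
s=ctrl.get_state(); print(incar([s["position"]]))
c,im,s=snap("side","s7.png")
X=[[-.1402+sx,-.0985+y,z] for sx in(.0625,-.0625) for y in(-.028,.028) for z in (.009,.017)]
q=w2p(c,R.from_euler('z',CY).apply(X)+np.r_[C,0]); print(((q-[240,190])*6).round().tolist())
cv2.imwrite("pics/c7.png",cv2.resize(im[190:280,240:370,::-1],None,fx=6,fy=6,interpolation=cv2.INTER_CUBIC))
E
```

```text
time: 14.7
position: [0.433, -0.0078, 0.0564]
tool_rot: [-0.151, 3.138, -0.0]
ft_force: [-0.1, -0.0, -0.4]
grip_width: 0.595
time: 15.7
position: [0.4327, -0.0078, 0.0653]
tool_rot: [0.151, -3.138, -0.0]
ft_force: [-0.5, -0.9, -3.1]
grip_width: 0.133
[[-0.18549147 -0.09838274  0.06529501]]
[[504.0, 395.0], [504.0, 384.0], [462.0, 297.0], [462.0, 286.0], [220.0, 472.0], [219.0, 461.0], [185.0, 370.0], [183.0, 358.0]]
```

View pics/c7.png

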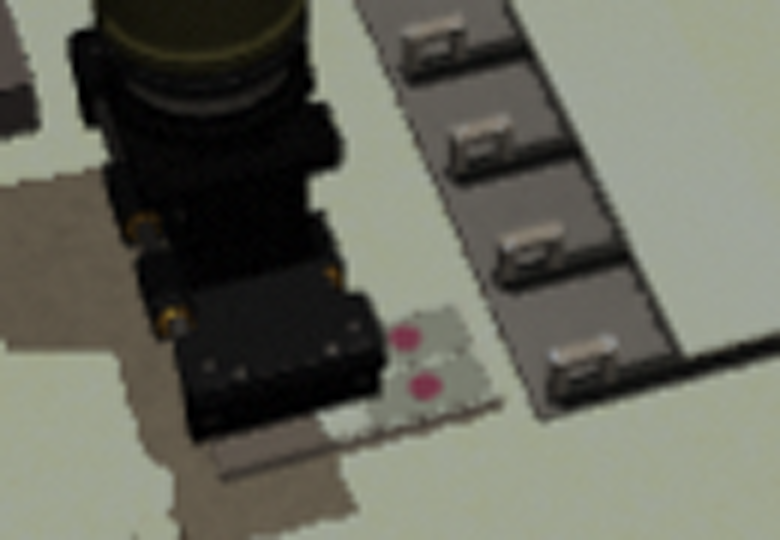

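```bash
python3 - <<'E'
from h import *
c=load("side")
X=[[-.065,-.1355,0],[-.065,-.1355,.004],[-.0725,-.1265,.004],[-.0777,-.1265,.0],[-.2027,-.1265,0]]
q=w2p(c,R.from_euler('z',CY).apply(X)+np.r_[C,0]); print(((q-[240,190])*6).round().tolist())
E
```

```text
[[539.0, 416.0], [539.0, 411.0], [515.0, 399.0], [504.0, 408.0], [221.0, 484.0]]
```

```bash
python3 -m inch '[[[0,-0.4,-4],[0,0,0]],[[-6,0,0],[0,0,0]],[[-8,0,0],[0,0,0]],[[-8,0,0],[0,0,0]],[[-8,0,0],[0,0,0]],[[-8,0,0],[0,0,0]],[[-8,0,0],[0,0,0]],[[-6,0,0],[0,0,0]],[[0,0,0],[0,0,0]],[[0,0,0],[0,0,0]]]'
python3 -m inch '[[[0,0,2],[0,0,0]],[[0,0,2],[0,0,0]],[[0,0,1.5],[0,0,0]],[[0,0,1],[0,0,0]],[[0,0,0],[0,0,0]],[[0,0,0],[0,0,0]],[[0,0,0],[0,0,0]],[[0,0,0],[0,0,0]],[[0,0,0],[0,0,0]],[[0,0,0],[0,0,0]]]'
python3 - <<'E'
from h import *
s=ctrl.get_state(); print(incar([s["position"]]))
E
```

```text
time: 16.75
position: [0.4845, -0.0033, 0.0693]
tool_rot: [0.151, -3.137, 0.0]
ft_force: [-0.1, 0.7, -2.6]
grip_width: 0.128
time: 17.75
position: [0.4842, -0.0032, 0.0638]
tool_rot: [0.151, -3.137, -0.001]
ft_force: [-6.8, 0.1, 7.3]
grip_width: 0.137
[[-0.13386585 -0.0987294   0.06381548]]
```

```bash
python3 -m inch '[[[-8,0,0],[0,0,0]],[[-8,0,0.5],[0,0,0]],[[-8,0,0.5],[0,0,0]],[[-8,0,0.5],[0,0,0]],[[-8,0,0],[0,0,0]],[[-8,0,0],[0,0,0]],[[-8,0,0],[0,0,0]],[[-8,0,0],[0,0,0]],[[-8,0,0],[0,0,0]],[[0,0,0],[0,0,0]]]'
python3 - <<'E'
from h import *
s=ctrl.get_state(); print(incar([s["position"]]))
E
```

```text
time: 18.75
position: [0.5528, 0.0026, 0.064]
tool_rot: [0.149, -3.128, -0.002]
ft_force: [-18.5, -2.4, 28.9]
grip_width: 0.134
[[-0.06494685 -0.09941017  0.06399037]]
```

```bash
python3 -m inch '[[[-4,0,-1.5],[0,0,0]],[[-4,0,0],[0,0,0]],[[-4,0,0],[0,0,0]],[[-4,0,0],[0,0,0]],[[-4,0,0],[0,0,0]],[[-3,0,0],[0,0,0]],[[-3,0,0],[0,0,0]],[[-3,0,0],[0,0,0]],[[0,0,0],[0,0,0]],[[0,0,0],[0,0,0]]]'
python3 - <<'E'
from h import *
c,im,s=snap("wrist","w8.png"); print(incar([s["position"]]))
cv2.imwrite("pics/w8c.png",cv2.resize(im[170:330,200:440,::-1],None,fx=3,fy=3))
E
```

```text
time: 19.75
position: [0.5734, 0.0049, 0.0639]
tool_rot: [0.148, -3.111, -0.004]
ft_force: [-38.5, -2.6, 40.1]
grip_width: 0.13
[[-0.04423191 -0.09910755  0.06392803]]
```

View pics/w8c.png

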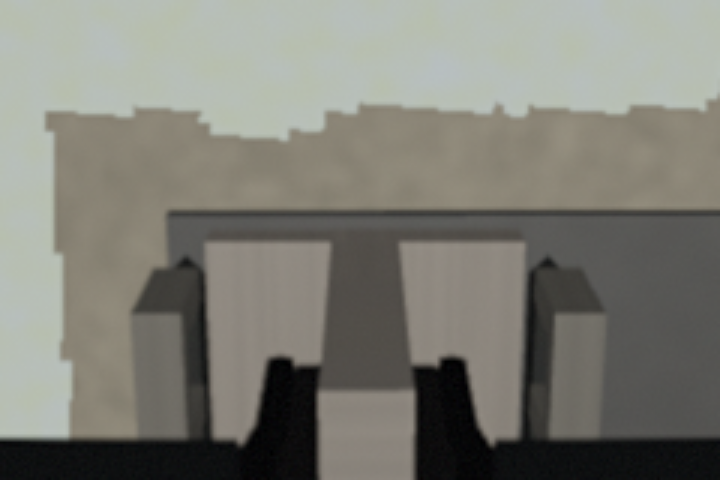

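```bash
python3 - <<'E'
from h import *
c=load("wrist")
u=320
print(incar(p2w(c,[[u,241],[280,249.8],[280,249.8],[280,248]],[.004,.012,.016,.008])).round(4))
E
```

```text
[[-0.0649 -0.1003  0.004 ]
 [-0.0624 -0.1213  0.012 ]
 [-0.0637 -0.1209  0.016 ]
 [-0.0622 -0.1217  0.008 ]]
```

```bash
python3 -m inch '[[[3,0,-1],[0,0,0]],[[0,0,0],[0,0,0]],[[0,0,0],[0,0,0]],[[0,0,0],[0,0,0]],[[0,0,0],[0,0,0]],[[0,0,-20],[0,0,0]],[[0,0,-40],[0,0,0]],[[0,0,-40],[0,0,0]],[[0,0,0],[0,0,0]],[[0,0,0],[0,0,0]]]' 0.6
python3 - <<'E'
from h import *
c,im,s=snap("wrist","w9.png"); print(incar([s["position"]]))
top,imt,_=snap("top","t9.png")
cv2.imwrite("pics/t9c.png",np.vstack([cv2.resize(im[150:350,120:520,::-1],(640,320)),cv2.resize(imt[160:310,320:480,::-1],None,fx=1.8,fy=1.8) if 0 else cv2.resize(imt[160:310,210:480,::-1],(498,277))[:, :].repeat(1,0) if 0 else cv2.copyMakeBorder(cv2.resize(imt[160:310,210:480,::-1],(498,277)),0,0,0,142,0)]))
go([.5985,-.1872,.13],np.radians(90+13.01)); go([.4126,-.3558,.13],np.radians(98.7))
E
```

```text
time: 20.8
position: [0.5832, 0.0063, 0.1649]
tool_rot: [-0.151, 3.135, 0.001]
ft_force: [0.4, 0.4, 0.1]
grip_width: 0.395
[[-0.0343861  -0.09868073  0.16487855]]
t 20.9 q7 1.71 shift [   1.7 -194.3   32.7] turn [ 0.01 -0.11 -7.49]
t 20.9 q7 1.71 shift [ 203.  -344.2   33.1] turn [ 0.   -0.11 -3.18]
```

View pics/t9c.png

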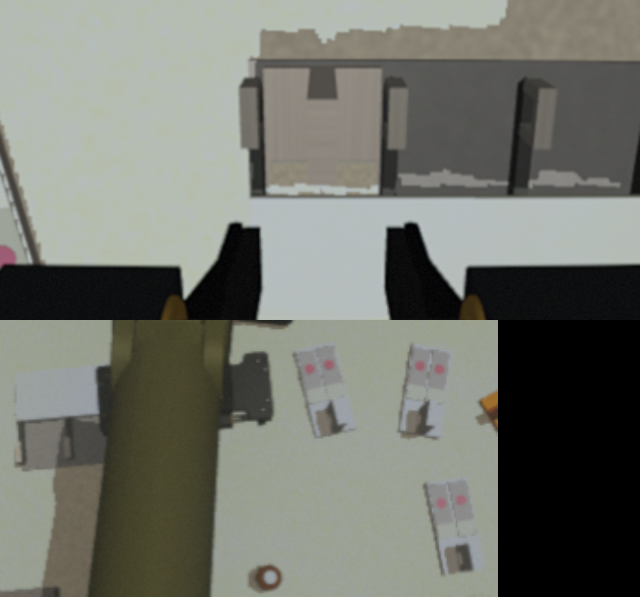

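```bash
python3 -m inch '[[[0.3,-38.9,0],[0,0,0]],[[0.3,-38.9,8],[0,0,0]],[[0.3,-38.9,8],[0,0,0]],[[0.3,-38.9,8],[0,0,0]],[[0.5,-38.9,8.7],[0,0,0]],[[0,0,0],[0,0,-7.5]],[[0,0,0],[0,0,0]],[[0,0,0],[0,0,0]],[[0,0,0],[0,0,0]],[[0,0,0],[0,0,0]]]' 0
python3 - <<'E'
from h import *
go([.5985,-.1872,.057],np.radians(90+13.01))
c,im,s=snap("wrist","w10.png")
# predicted features of tray A: rear-top corners and handle-top rear corners
X=R.from_euler('z',13.01,degrees=True).apply([[-.0625,.028,.008],[-.0625,-.028,.008],[-.0625,.006,.07],[-.0625,-.006,.07]])+[.6424,-.177,0]
print(w2p(c,X).round(1).tolist())
g=im.mean(2).astype(int); q=w2p(c,X)
r=int(q[0][1])+25; print(r,int(q[1][0])-14,g[r,int(q[1][0])-14:int(q[1][0])+16],int(q[0][0])-14,g[r,int(q[0][0])-14:int(q[0][0])+16])
k=int(q[0][0])-8; print(k,int(q[0][1])-20,g[int(q[0][1])-20:int(q[0][1])+20,k])
E
```

```text
time: 21.9
position: [0.5996, -0.1862, 0.1312]
tool_rot: [-0.357, 3.121, 0.001]
ft_force: [0.4, 0.4, 0.1]
grip_width: 0.997
t 21.9 q7 2.22 shift [ 1.3 -0.7 74.2] turn [0.03 0.01 0.05]
[[361.7, 214.2], [281.0, 214.1], [332.5, 241.3], [310.4, 241.3]]
239 266 [160 146 122 115 114 114 113 112 111 110 110 113 116 119 121 120 120 119
 119 116 119 119 119 119 117 117 118 118 116 117] 347 [118 119 118 117 117 115 115 115 116 116 115 114 113 112 111 111 110 110
 110 110 112 111 111 111 111 112 113 114 114 115]
353 194 [115 115 114 113 111 112 112 114 116 116 118 118 118 118 117 116 116 115
 115 116 110  87  67  80 106 118 118 118 117 116 117 117 116 115 117 116
 116 116 116 116]
```

```bash
python3 -m inch '[[[-1.2,-1.5,24],[0,0,0]],[[0,0,25],[0,0,0]],[[0,0,25],[0,0,0]],[[0,0,0],[0,0,0]],[[0,0,0],[0,0,0]],[[0,0,0],[0,0,0]],[[0,0,0],[0,0,0]],[[0,0,0],[0,0,0]],[[0,0,0],[0,0,0]],[[0,0,0],[0,0,0]]]' 0
python3 -m inch '[[[0,0,0],[0,0,0]],[[0,0,0],[0,0,0]],[[0,0,0],[0,0,0]],[[0,0,0],[0,0,0]],[[0,0,0],[0,0,0]],[[0,0,0],[0,0,0]],[[0,0,0],[0,0,0]],[[0,0,-30],[0,0,0]],[[0,0,-30],[0,0,0]],[[0,0,-30],[0,0,0]]]' 1 60
python3 - <<'E'
from h import *
go(bay(2,-.14,.09),np.pi/2+CY)
E
```

```text
time: 22.95
position: [0.601, -0.1888, 0.0576]
tool_rot: [-0.356, 3.121, -0.0]
ft_force: [0.1, 0.3, 0.0]
grip_width: 0.999
time: 23.95
position: [0.6005, -0.1888, 0.1481]
tool_rot: [0.355, -3.121, -0.0]
ft_force: [0.2, 0.8, 0.3]
grip_width: 0.173
t 23.95 q7 2.22 shift [113.8 278.8   1.2] turn [ 0.01 -0.03  7.52]
```

```bash
python3 -m inch '[[[0,0,0],[0,0,0]],[[0,0,0],[0,0,0]],[[0,0,0],[0,0,0]],[[0,0,0],[0,0,0]],[[0,0,0],[0,0,0]],[[0,0,0],[0,0,0]],[[0,0,0],[0,0,0]],[[0,0,0],[0,0,0]],[[0,0,0],[0,0,0]],[[0,0,0],[0,0,0]]]' 1 60
python3 - <<'E'
from h import *
c,im,s=snap("wrist","w11.png")
print(im[200:430:10,320].mean(1).astype(int), s["ft_force"])
E
```

```text
time: 24.95
position: [0.6008, -0.1888, 0.1473]
tool_rot: [-0.356, 3.121, 0.0]
ft_force: [0.0, 0.2, -0.7]
grip_width: 0.007
[124  77  71  72 125 127 125 125 123 117  46  45  45  46  46  35  38  45
  48  70  70 173 173] [ 0.00645054  0.24578409 -0.66238327]
```

```bash
python3 -m inch '[[[0,0,0],[0,0,0]],[[0,0,0],[0,0,0]],[[0,0,0],[0,0,0]],[[0,0,0],[0,0,0]],[[0,0,0],[0,0,0]],[[0,0,0],[0,0,0]],[[0,0,30],[0,0,0]],[[0,0,30],[0,0,0]],[[0,0,30],[0,0,0]],[[0,0,0],[0,0,0]]]' 0.2
python3 -m inch '[[[0,0,0],[0,0,0]],[[0,0,0],[0,0,0]],[[0,0,0],[0,0,0]],[[0,0,0],[0,0,0]],[[0,0,0],[0,0,0]],[[0,0,0],[0,0,0]],[[0,0,0],[0,0,0]],[[0,0,0],[0,0,0]],[[0,0,0],[0,0,0]],[[0,0,0],[0,0,0]]]' 1 60
python3 -m inch '[[[0,0,-30],[0,0,0]],[[0,0,-30],[0,0,0]],[[0,0,-30],[0,0,0]],[[0,0,0],[0,0,7.5]],[[0,0,0],[0,0,0]],[[0,0,0],[0,0,0]],[[0,0,0],[0,0,0]],[[0,0,0],[0,0,0]],[[0,0,0],[0,0,0]],[[0,0,0],[0,0,0]]]'
python3 - <<'E'
from h import *
go(bay(2,-.14,.09),np.pi/2+CY)
E
```

```text
time: 26.0
position: [0.5975, -0.1875, 0.053]
tool_rot: [0.355, -3.113, -0.004]
ft_force: [-0.9, -0.2, -0.4]
grip_width: 0.776
time: 27.0
position: [0.6008, -0.1888, 0.0572]
tool_rot: [0.356, -3.121, -0.0]
ft_force: [0.1, -0.9, 0.1]
grip_width: 0.132
time: 28.0
position: [0.6007, -0.1888, 0.147]
tool_rot: [0.151, -3.138, -0.0]
ft_force: [-0.3, 0.4, -2.3]
grip_width: 0.134
t 28.0 q7 2.09 shift [149.2 261.7   0. ] turn [ 0.   -0.02  0.05]
```

```bash
cat >> h.py <<'E'
def rear():
    """rear-edge rows of the held tray -> tray x under the TCP (nominal -45 mm)"""
    c,im,s=snap("wrist"); g=cv2.GaussianBlur(im,(3,3),0).mean(2)
    M=R.from_rotvec(s["tool_rot"])
    for u in (288,352):
        col=g[195:275,u]; d=np.diff(col); v=195+int(np.argmax(d))+.5
        X=M.inv().apply(p2w(c,[[u,v]],s["position"][2]-.049)[0]-s["position"])*1000
        print("col",u,"row",v,"step",d.max().round(),"TCP at tray x",(-62.5+X[0]).round(1))
E
python3 -m inch '[[[21.3,37.4,0],[0,0,0]],[[21.3,37.4,0],[0,0,0]],[[21.3,37.4,0],[0,0,0]],[[21.3,37.4,0],[0,0,0]],[[21.3,37.4,0],[0,0,0]],[[21.3,37.4,0],[0,0,0]],[[21.3,37.4,0],[0,0,0]],[[0,0,0],[0,0,0]],[[0,0,0],[0,0,0]],[[0,0,0],[0,0,0]]]'
python3 - <<'E'
from h import *
rear(); go(bay(2,-.14,.0125),np.pi/2+CY); print(incar([ctrl.get_state()["position"]]).round(4))
E
```

```text
time: 29.0
position: [0.428, 0.0565, 0.1476]
tool_rot: [-0.149, 3.137, -0.0]
ft_force: [-0.0, -1.1, -1.6]
grip_width: 0.133
col 288 row 251.5 step 20.0 TCP at tray x -45.5
col 352 row 251.5 step 20.0 TCP at tray x -45.5
t 29.05 q7 1.44 shift [ 1.   1.2 78. ] turn [-0.01  0.04 -0.09]
[[-0.184  -0.0341  0.1475]]
```

```bash
python3 -m inch '[[[1,1.2,26],[0,0,0]],[[0,0,26],[0,0,0]],[[0,0,26],[0,0,0]],[[0,0,0],[0,-1.5,0]],[[0,0,0],[0,0,0]],[[0,0,0],[0,0,0]],[[0,0,0],[0,0,0]],[[0,0,0],[0,0,0]],[[0,0,0],[0,0,0]],[[0,0,0],[0,0,0]]]'
python3 - <<'E'
from h import *
s=ctrl.get_state(); print(incar([s["position"]]).round(4), R.from_rotvec(s["tool_rot"]).as_matrix().round(3).tolist())
go(bay(2,-.085,.0125),np.pi/2+CY)
E
```

```text
time: 30.05
position: [0.4264, 0.0587, 0.0696]
tool_rot: [-0.15, 3.111, 0.002]
ft_force: [-0.8, -0.0, -2.0]
grip_width: 0.132
[[-0.1855 -0.0316  0.0696]] [[-0.995, -0.096, 0.027], [-0.096, 0.995, 0.003], [-0.027, 0.0, -1.0]]
t 30.05 q7 1.46 shift [-55.4  -1.5   1.6] turn [0.02 1.54 0.04]
```

```bash
python3 -m inch '[[[-1,-1.4,0],[0,0,0]],[[-8,0,0.2],[0,0,0]],[[-8,0,0.2],[0,0,0]],[[-8,0,0.2],[0,0,0]],[[-8,0,0.2],[0,0,0]],[[-8,0,0.2],[0,0,0]],[[-8,0,0.2],[0,0,0]],[[-6,0,0.2],[0,0,0]],[[0,0,0],[0,0,0]],[[0,0,0],[0,0,0]]]'
python3 -m inch '[[[0,0,2],[0,0,0]],[[0,0,2],[0,0,0]],[[0,0,1.5],[0,0,0]],[[0,0,1],[0,0,0]],[[0,0,0],[0,0,0]],[[0,0,0],[0,0,0]],[[0,0,0],[0,0,0]],[[0,0,0],[0,0,0]],[[0,0,0],[0,0,0]],[[0,0,0],[0,0,0]]]'
python3 - <<'E'
from h import *
s=ctrl.get_state(); print(incar([s["position"]]).round(4)); rear()
go(bay(2,0,.004),np.pi/2+CY)
E
```

```text
time: 31.05
position: [0.4808, 0.0624, 0.0691]
tool_rot: [-0.15, 3.112, 0.002]
ft_force: [0.6, -0.3, -1.6]
grip_width: 0.133
time: 32.05
position: [0.4812, 0.0625, 0.0628]
tool_rot: [-0.15, 3.112, 0.002]
ft_force: [-0.4, 0.2, -2.3]
grip_width: 0.128
[[-0.1305 -0.033   0.0628]]
col 288 row 251.5 step 20.0 TCP at tray x -45.4
col 352 row 251.5 step 20.0 TCP at tray x -45.4
t 32.1 q7 1.54 shift [-85.4  -0.    4.1] turn [0.   1.51 0.04]
```

```bash
python3 -m inch '[[[-9,0,0.35],[0,0,0]],[[-9,0,0.35],[0,0,0]],[[-9,0,0.35],[0,0,0]],[[-9,0,0.35],[0,0,0]],[[-9,0,0.35],[0,0,0]],[[-9,0,0.35],[0,0,0]],[[-9,0,0.35],[0,0,0]],[[-9,0,0.35],[0,0,0]],[[0,0,0],[0,0,0]],[[0,0,0],[0,0,0]]]'
python3 -m inch '[[[-4,0,0.1],[0,0,0]],[[-4,0,0.1],[0,0,0]],[[-3,0,0.1],[0,0,0]],[[-3,0,0],[0,0,0]],[[-3,0,0],[0,0,0]],[[-2,0,0],[0,0,0]],[[0,0,0],[0,0,0]],[[0,0,0],[0,0,0]],[[0,0,0],[0,0,0]],[[0,0,0],[0,0,0]]]'
python3 - <<'E'
from h import *
s=ctrl.get_state(); print(incar([s["position"]]).round(4)); rear()
E
```

```text
time: 33.1
position: [0.553, 0.0693, 0.0618]
tool_rot: [-0.15, 3.112, 0.002]
ft_force: [-1.0, -0.2, -1.5]
grip_width: 0.134
time: 34.1
position: [0.565, 0.0708, 0.0614]
tool_rot: [-0.15, 3.127, 0.003]
ft_force: [-20.7, -0.8, 15.3]
grip_width: 0.129
[[-0.0463 -0.0328  0.0614]]
col 288 row 252.5 step 22.0 TCP at tray x -46.0
col 352 row 252.5 step 22.0 TCP at tray x -46.0
```

```bash
python3 -m inch '[[[6,0,0],[0,0,0]],[[0,0,0],[0,0,0]],[[0,0,0],[0,0,0]],[[0,0,0],[0,0,0]],[[0,0,0],[0,0,0]],[[0,0,-20],[0,1.5,0]],[[0,0,-40],[0,0,0]],[[0,0,-40],[0,0,0]],[[0,0,0],[0,0,0]],[[0,0,0],[0,0,0]]]' 0.6
python3 - <<'E'
from h import *
go([.5993,-.3081,.13],np.radians(90-8.97))
E
```

```text
time: 35.15
position: [0.5662, 0.0707, 0.163]
tool_rot: [-0.151, 3.135, 0.001]
ft_force: [-0.2, 0.1, -1.1]
grip_width: 0.4
t 35.15 q7 1.58 shift [   3.5 -380.3   32.8] turn [ 0.05  0.14 14.48]
```

```bash
python3 -m inch '[[[0.4,-42.2,0],[0,0,0]],[[0.4,-42.2,0],[0,0,0]],[[0.4,-42.2,4],[0,0,0]],[[0.4,-42.2,4],[0,0,0]],[[0.4,-42.2,5],[0,0,0]],[[0.4,-42.2,5],[0,0,0]],[[0.4,-42.2,5],[0,0,0]],[[0.4,-42.2,5],[0,0,0]],[[0.4,-42.2,5],[0,0,0]],[[0,0,0],[0,0,7.2]]]' 0
python3 -m inch '[[[0,0,0],[0,0,7.2]],[[0,0,0],[0,0,0]],[[0,0,0],[0,0,0]],[[0,0,0],[0,0,0]],[[0,0,0],[0,0,0]],[[0,0,0],[0,0,0]],[[0,0,0],[0,0,0]],[[0,0,0],[0,0,0]],[[0,0,0],[0,0,0]],[[0,0,0],[0,0,0]]]' 0.2
cat >> h.py <<'E'
def chk(x,y,yaw):
    c,im,s=snap("wrist","chk.png")
    X=R.from_euler('z',yaw,degrees=True).apply([[-.0625,.028,.008],[-.0625,-.028,.008],[-.0625,.015,.008],[-.0625,-.015,.008]])+[x,y,0]
    q=w2p(c,X); g=cv2.GaussianBlur(im,(3,3),0).mean(2); print("pred",q.round(1).tolist())
    for u,v in q[2:]:
        v0=int(v)-25; d=np.diff(g[v0:v0+50,int(u)]); print("col",int(u),"rear row",v0+d.argmax()+.5,d.max().round(),"dark start",v0+d.argmin()+.5,d.min().round())
    r=int(q[0][1])+15
    print("row",r,int(q[1][0])-15,g[r,int(q[1][0])-15:int(q[1][0])+15].astype(int),int(q[0][0])-15,g[r,int(q[0][0])-15:int(q[0][0])+15].astype(int))
E
python3 - <<'E'
from h import *
go([.5993,-.3081,.057],np.radians(90-8.97)); chk(.6438,-.3151,-8.97)
E
```

```text
time: 36.15
position: [0.594, -0.3163, 0.1262]
tool_rot: [-0.065, -3.136, 0.008]
ft_force: [-0.6, -0.0, 0.4]
grip_width: 0.999
time: 37.15
position: [0.5982, -0.3078, 0.129]
tool_rot: [0.243, 3.132, 0.0]
ft_force: [-0.4, 0.3, -0.4]
grip_width: 0.798
t 37.15 q7 2.07 shift [-1.1 -0.1 72. ] turn [0.   0.01 0.08]
pred [[362.8, 218.1], [281.5, 217.9], [343.9, 218.0], [300.4, 217.9]]
col 343 rear row 220.5 19.0 dark start 217.5 -17.0
col 300 rear row 220.5 21.0 dark start 217.5 -20.0
row 233 266 [115 116 117 117 117 118 119 121 122 123 122 121 121 122 123 125 125 125
 124 123 123 123 124 124 123 122 122 123 123 122] 347 [122 122 122 123 123 123 122 121 120 121 121 120 118 117 117 117 117 116
 116 116 116 117 118 119 119 119 119 118 116 116]
```

```bash
python3 -m inch '[[[-2.8,0,24],[0,0,0]],[[0,0,24],[0,0,0]],[[0,0,24],[0,0,0]],[[0,0,0],[0,0,0]],[[0,0,0],[0,0,0]],[[0,0,0],[0,0,0]],[[0,0,0],[0,0,0]],[[0,0,0],[0,0,0]],[[0,0,0],[0,0,0]],[[0,0,0],[0,0,0]]]' 0.2
python3 -m inch '[[[0,0,0],[0,0,0]],[[0,0,0],[0,0,0]],[[0,0,0],[0,0,0]],[[0,0,0],[0,0,0]],[[0,0,0],[0,0,0]],[[0,0,0],[0,0,0]],[[0,0,0],[0,0,0]],[[0,0,0],[0,0,0]],[[0,0,0],[0,0,0]],[[0,0,0],[0,0,0]]]' 1 60
python3 -m inch '[[[0,0,-30],[0,0,0]],[[0,0,-30],[0,0,0]],[[0,0,-30],[0,0,0]],[[0,0,0],[0,0,-7.2]],[[0,0,0],[0,0,-7.2]],[[0,0,0],[0,0,0]],[[0,0,0],[0,0,0]],[[0,0,0],[0,0,0]],[[0,0,0],[0,0,0]],[[0,0,0],[0,0,0]]]'
python3 - <<'E'
from h import *
go(bay(3,-.14,.09),np.pi/2+CY)
E
```

```text
time: 38.2
position: [0.6011, -0.3082, 0.0573]
tool_rot: [0.244, 3.132, 0.0]
ft_force: [-0.6, 0.2, -0.2]
grip_width: 0.799
time: 39.2
position: [0.6009, -0.3087, 0.057]
tool_rot: [0.244, 3.132, -0.001]
ft_force: [0.5, -1.2, 0.4]
grip_width: 0.133
time: 40.2
position: [0.6009, -0.3082, 0.1467]
tool_rot: [0.15, -3.138, -0.0]
ft_force: [0.4, -0.4, -2.0]
grip_width: 0.135
t 40.2 q7 2.3 shift [ 1.383e+02  4.464e+02 -2.000e-01] turn [ 0.01 -0.02 -0.  ]
```

```bash
python3 -m inch '[[[12.6,40.6,0],[0,0,0]],[[12.6,40.6,0],[0,0,0]],[[12.6,40.6,0],[0,0,0]],[[12.6,40.6,0],[0,0,0]],[[12.6,40.6,0],[0,0,0]],[[12.6,40.6,0],[0,0,0]],[[12.6,40.6,0],[0,0,0]],[[12.6,40.6,0],[0,0,0]],[[12.6,40.6,0],[0,0,0]],[[12.6,40.6,0],[0,0,0]]]'
python3 -m inch '[[[12,40.3,0],[0,0,0]],[[0,0,26],[0,0,0]],[[0,0,26],[0,0,0]],[[0,0,24],[0,-1.5,0]],[[0,0,0],[0,0,0]],[[0,0,0],[0,0,0]],[[0,0,0],[0,0,0]],[[0,0,0],[0,0,0]],[[0,0,0],[0,0,0]],[[0,0,0],[0,0,0]]]'
python3 - <<'E'
from h import *
rear(); print(incar([ctrl.get_state()["position"]]).round(4)); go(bay(3,-.085,.0125),np.pi/2+CY)
E
```

```text
time: 41.2
position: [0.4359, 0.0852, 0.1474]
tool_rot: [-0.149, 3.137, 0.001]
ft_force: [1.6, 0.4, -2.5]
grip_width: 0.132
time: 42.2
position: [0.4213, 0.1229, 0.0715]
tool_rot: [-0.149, 3.111, 0.003]
ft_force: [0.3, -0.2, -1.7]
grip_width: 0.132
col 288 row 250.5 step 22.0 TCP at tray x -44.8
col 352 row 250.5 step 21.0 TCP at tray x -44.8
[[-0.1846  0.0328  0.0713]]
t 42.25 q7 1.32 shift [-54.5   0.1   3.3] turn [0.02 1.54 0.03]
```

```bash
python3 -m inch '[[[-6,0.1,0.2],[0,0,0]],[[-8,0,0.5],[0,0,0]],[[-8,0,0.5],[0,0,0]],[[-8,0,0.5],[0,0,0]],[[-8,0,0.5],[0,0,0]],[[-8,0,0.5],[0,0,0]],[[-8,0,0.6],[0,0,0]],[[0,0,3],[0,0,0]],[[0,0,3.5],[0,0,0]],[[0,0,0],[0,0,0]]]'
python3 -m inch '[[[-9,0,0.35],[0,0,0]],[[-9,0,0.35],[0,0,0]],[[-9,0,0.35],[0,0,0]],[[-9,0,0.35],[0,0,0]],[[-9,0,0.35],[0,0,0]],[[-9,0,0.35],[0,0,0]],[[-9,0,0.35],[0,0,0]],[[-9,0,0.35],[0,0,0]],[[0,0,0],[0,0,0]],[[0,0,0],[0,0,0]]]'
python3 - <<'E'
from h import *
rear(); print(incar([ctrl.get_state()["position"]]).round(4))
E
```

```text
time: 43.25
position: [0.4739, 0.1278, 0.0617]
tool_rot: [-0.15, 3.114, 0.001]
ft_force: [-0.5, 0.4, -3.2]
grip_width: 0.13
time: 44.25
position: [0.5466, 0.1349, 0.0616]
tool_rot: [-0.149, 3.112, 0.002]
ft_force: [-1.0, 0.6, -2.2]
grip_width: 0.132
col 288 row 250.5 step 22.0 TCP at tray x -44.8
col 352 row 250.5 step 22.0 TCP at tray x -44.8
[[-0.0588  0.0329  0.0616]]
```

Now push to the stop, release and go for tray D.

```bash
python3 -m inch '[[[-4,0,0.1],[0,0,0]],[[-4,0,0.1],[0,0,0]],[[-3,0,0.1],[0,0,0]],[[-3,0,0],[0,0,0]],[[-3,0,0],[0,0,0]],[[-2,0,0],[0,0,0]],[[0,0,0],[0,0,0]],[[0,0,0],[0,0,0]],[[0,0,0],[0,0,0]],[[0,0,0],[0,0,0]]]'
python3 -c "
from h import *
print(incar([ctrl.get_state()['position']]).round(4))"
python3 -m inch '[[[6,0,0],[0,0,0]],[[0,0,0],[0,0,0]],[[0,0,0],[0,0,0]],[[0,0,0],[0,0,0]],[[0,0,0],[0,0,0]],[[0,0,-20],[0,1.5,0]],[[0,0,-40],[0,0,0]],[[0,0,-40],[0,0,0]],[[0,0,0],[0,0,0]],[[0,0,0],[0,0,0]]]' 0.6
python3 - <<'E'
from h import *
go([.4126,-.3558,.13],np.radians(98.73))
E
```

```text
time: 45.3
position: [0.5599, 0.1362, 0.0611]
tool_rot: [-0.151, 3.124, 0.0]
ft_force: [-15.0, -2.8, 8.9]
grip_width: 0.135
[[-0.0452  0.0328  0.0611]]
time: 46.3
position: [0.5598, 0.1364, 0.1628]
tool_rot: [-0.151, 3.135, 0.002]
ft_force: [-0.1, 0.5, -0.4]
grip_width: 0.398
t 46.3 q7 1.45 shift [ 193.8 -475.8   31.9] turn [ 0.05  0.15 -3.23]
```

```bash
python3 -m inch '[[[17.6,-43.3,2.9],[0,0,0]],[[17.6,-43.3,2.9],[0,0,0]],[[17.6,-43.3,2.9],[0,0,0]],[[17.6,-43.3,2.9],[0,0,0]],[[17.6,-43.3,2.9],[0,0,0]],[[17.6,-43.3,2.9],[0,0,0]],[[17.6,-43.3,2.9],[0,0,0]],[[17.6,-43.3,2.9],[0,0,0]],[[17.6,-43.3,2.9],[0,0,0]],[[17.6,-43.3,2.9],[0,0,0]]]' 0.2
python3 -m inch '[[[17.8,-42.8,2.9],[0,0,0]],[[0,0,0],[0,0,-3.2]],[[0,0,0],[0,0,0]],[[0,0,0],[0,0,0]],[[0,0,0],[0,0,0]],[[0,0,0],[0,0,0]],[[0,0,0],[0,0,0]],[[0,0,0],[0,0,0]],[[0,0,0],[0,0,0]],[[0,0,0],[0,0,0]]]'
python3 - <<'E'
from h import *
go([.4126,-.3558,.057],np.radians(98.73)); chk(.4571,-.349,8.73)
E
```

```text
time: 47.3
position: [0.4237, -0.3127, 0.1312]
tool_rot: [0.151, -3.136, -0.002]
ft_force: [1.8, 0.0, -0.1]
grip_width: 0.801
time: 48.3
position: [0.4117, -0.3559, 0.1298]
tool_rot: [-0.239, 3.132, 0.0]
ft_force: [-0.5, 0.8, -1.0]
grip_width: 0.794
t 48.3 q7 2.53 shift [-0.8  0.  72.8] turn [ 0.    0.01 -0.02]
pred [[362.8, 217.5], [281.8, 217.5], [344.0, 217.5], [300.6, 217.5]]
col 344 rear row 219.5 20.0 dark start 216.5 -16.0
col 300 rear row 220.5 21.0 dark start 217.5 -19.0
row 232 266 [143 129 121 118 116 115 115 115 117 120 124 126 127 127 127 127 126 125
 126 127 126 126 125 125 125 125 125 126 127 127] 347 [126 125 125 124 124 123 124 124 122 120 118 116 116 115 114 115 115 116
 118 119 120 120 119 119 119 119 119 119 119 119]
```

```bash
python3 -m inch '[[[-2.2,-3,24],[0,0,0]],[[0,0,24],[0,0,0]],[[0,0,24.8],[0,0,0]],[[0,0,0],[0,0,0]],[[0,0,0],[0,0,0]],[[0,0,0],[0,0,0]],[[0,0,0],[0,0,0]],[[0,0,0],[0,0,0]],[[0,0,0],[0,0,0]],[[0,0,0],[0,0,0]]]' 0.2
python3 -m inch '[[[0,0,0],[0,0,0]],[[0,0,0],[0,0,0]],[[0,0,0],[0,0,0]],[[0,0,0],[0,0,0]],[[0,0,0],[0,0,0]],[[0,0,0],[0,0,0]],[[0,0,0],[0,0,0]],[[0,0,0],[0,0,0]],[[0,0,0],[0,0,0]],[[0,0,0],[0,0,0]]]' 1 60
python3 -m inch '[[[0,0,-30],[0,0,0]],[[0,0,-30],[0,0,0]],[[0,0,-30],[0,0,0]],[[0,0,0],[0,0,3.2]],[[0,0,0],[0,0,0]],[[0,0,0],[0,0,0]],[[0,0,0],[0,0,0]],[[0,0,0],[0,0,0]],[[0,0,0],[0,0,0]],[[0,0,0],[0,0,0]]]'
python3 - <<'E'
from h import *
go(bay(4,-.14,.09),np.pi/2+CY); print(bay(4,-.14,.09)); rear()
E
```

```text
time: 49.35
position: [0.4145, -0.3587, 0.0573]
tool_rot: [-0.238, 3.132, -0.0]
ft_force: [1.0, 0.2, 0.1]
grip_width: 0.799
time: 50.35
position: [0.4143, -0.3588, 0.057]
tool_rot: [-0.238, 3.132, -0.0]
ft_force: [-0.2, -0.9, -0.1]
grip_width: 0.132
time: 51.35
position: [0.4142, -0.3586, 0.1466]
tool_rot: [0.151, -3.137, -0.0]
ft_force: [0.4, 0.2, -1.6]
grip_width: 0.131
t 51.35 q7 2.47 shift [-5.280e+01  5.447e+02 -2.000e-01] turn [ 0.02 -0.03  0.04]
[0.41440285 0.18870823 0.147     ]
col 288 row 251.5 step 21.0 TCP at tray x -45.5
col 352 row 251.5 step 20.0 TCP at tray x -45.5
```

```bash
python3 -m inch '[[[-14,45,0],[0,0,0]],[[-14,45,0],[0,0,0]],[[-14,45,0],[0,0,0]],[[-14,45,0],[0,0,0]],[[-14,45,0],[0,0,0]],[[-14,45,0],[0,0,0]],[[5.2,45.8,0],[0,0,0]],[[5.2,45.8,0],[0,0,0]],[[5.2,45.8,0],[0,0,0]],[[5.2,45.8,0],[0,0,0]]]'
python3 -m inch '[[[5.2,45.8,0],[0,0,0]],[[5.2,45.8,0],[0,0,0]],[[0,0,26],[0,0,0]],[[0,0,26],[0,0,0]],[[0,0,25],[0,-1.5,0]],[[0,0,0],[0,0,0]],[[0,0,0],[0,0,0]],[[0,0,0],[0,0,0]],[[0,0,0],[0,0,0]],[[0,0,0],[0,0,0]]]'
python3 - <<'E'
from h import *
rear(); print(incar([ctrl.get_state()["position"]]).round(4)); go(bay(4,-.085,.0125),np.pi/2+CY)
E
```

```text
time: 52.4
position: [0.4331, 0.1002, 0.1472]
tool_rot: [-0.15, 3.137, 0.001]
ft_force: [1.7, 0.6, -1.6]
grip_width: 0.131
time: 53.4
position: [0.4154, 0.1891, 0.0711]
tool_rot: [-0.149, 3.11, 0.004]
ft_force: [0.2, 0.8, -1.9]
grip_width: 0.133
col 288 row 251.5 step 21.0 TCP at tray x -45.4
col 352 row 204.5 step 25.0 TCP at tray x -20.5
[[-0.1842  0.0992  0.0708]]
t 53.45 q7 1.18 shift [-54.1  -0.2   2.8] turn [0.05 1.58 0.02]
```

```bash
python3 -m inch '[[[-6,-0.2,0.1],[0,0,0]],[[-8,0,0.4],[0,0,0]],[[-8,0,0.4],[0,0,0]],[[-8,0,0.4],[0,0,0]],[[-8,0,0.5],[0,0,0]],[[-8,0,0.5],[0,0,0]],[[-8,0,0.5],[0,0,0]],[[0,0,3],[0,0,0]],[[0,0,3.5],[0,0,0]],[[0,0,0],[0,0,0]]]'
python3 -m inch '[[[-9,0,0.35],[0,0,0]],[[-9,0,0.35],[0,0,0]],[[-9,0,0.35],[0,0,0]],[[-9,0,0.35],[0,0,0]],[[-9,0,0.35],[0,0,0]],[[-9,0,0.35],[0,0,0]],[[-9,0,0.35],[0,0,0]],[[-9,0,0.35],[0,0,0]],[[0,0,0],[0,0,0]],[[0,0,0],[0,0,0]]]'
python3 - <<'E'
from h import *
rear(); print(incar([ctrl.get_state()["position"]]).round(4))
E
```

```text
time: 54.45
position: [0.4676, 0.1934, 0.0612]
tool_rot: [-0.15, 3.114, 0.001]
ft_force: [-0.9, -1.0, -1.8]
grip_width: 0.13
time: 55.45
position: [0.5405, 0.2006, 0.0611]
tool_rot: [-0.149, 3.112, 0.002]
ft_force: [-0.2, -0.4, -1.6]
grip_width: 0.134
col 288 row 251.5 step 21.0 TCP at tray x -45.4
col 352 row 251.5 step 21.0 TCP at tray x -45.4
[[-0.0587  0.0988  0.0611]]
```

```bash
python3 -m inch '[[[-4,0,0.1],[0,0,0]],[[-4,0,0.1],[0,0,0]],[[-3,0,0.1],[0,0,0]],[[-3,0,0],[0,0,0]],[[-3,0,0],[0,0,0]],[[-2,0,0],[0,0,0]],[[0,0,0],[0,0,0]],[[0,0,0],[0,0,0]],[[0,0,0],[0,0,0]],[[0,0,0],[0,0,0]]]'
python3 -c "
from h import *
print(incar([ctrl.get_state()['position']]).round(4))"
python3 -m inch '[[[6,0,0],[0,0,0]],[[0,0,0],[0,0,0]],[[0,0,0],[0,0,0]],[[0,0,0],[0,0,0]],[[0,0,0],[0,0,0]],[[0,0,-20],[0,1.5,0]],[[0,0,-40],[0,0,0]],[[0,0,-40],[0,0,0]],[[0,0,0],[0,0,0]],[[0,0,0],[0,0,0]]]' 0.6
python3 - <<'E'
from h import *
c,im,s=snap("wrist","w20.png"); ct,imt,_=snap("top","t20.png")
print(w2p(ct,[[.4293,.3467,.032],[.7289,.3625,.005]]))
cv2.imwrite("pics/c20.png",np.vstack([cv2.resize(im[150:330,20:420,::-1],(700,315)),cv2.resize(imt[150:300,90:440,::-1],(700,285) if 0 else (660,283)) if 0 else cv2.resize(imt[160:295,80:430,::-1],(700,270))]))
go([.4293,.3467,.13],np.pi/2)
E
```

```text
time: 56.5
position: [0.5529, 0.202, 0.0611]
tool_rot: [-0.152, 3.126, -0.001]
ft_force: [-18.8, -3.7, 14.9]
grip_width: 0.13
[[-0.0458  0.099   0.0611]]
time: 57.5
position: [0.5536, 0.2021, 0.1623]
tool_rot: [-0.151, 3.135, 0.002]
ft_force: [0.1, -0.6, -1.0]
grip_width: 0.4
[[173.75930925 279.95115307]
 [177.01289074 164.99464562]]
t 57.6 q7 1.32 shift [108.2 156.3  30.1] turn [-0.04 -0.1   5.51]
```

View pics/c20.png

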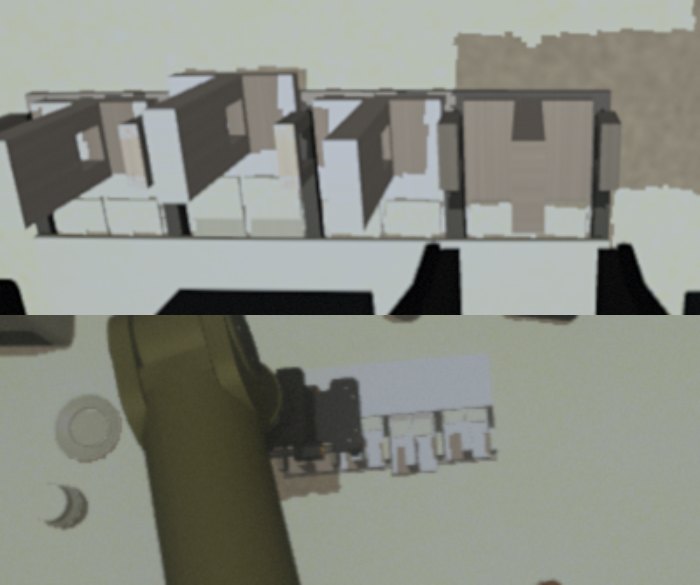

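```bash
python3 - <<'E'
from h import *
c=load("wrist")
q=lambda u,v:[20+u/1.75,150+v/1.75]
print(incar(p2w(c,[q(195,76),q(240,72),q(275,71),q(530,97),q(400,97),q(90,102),q(530,92)],[.012]*6+[.004])).round(4))
go(bay(2,-.009,.09),np.pi/2+CY)
E
```

```text
[[-0.0734 -0.0468  0.012 ]
 [-0.075  -0.0263  0.012 ]
 [-0.0753 -0.0107  0.012 ]
 [-0.0636  0.0996  0.012 ]
 [-0.0636  0.0432  0.012 ]
 [-0.0621 -0.0978  0.012 ]
 [-0.0641  0.0996  0.004 ]]
t 57.6 q7 1.32 shift [   7.3 -131.6   13.1] turn [-0.03 -0.1   0.03]
```

```bash
python3 -m inch '[[[2.2,-33,0],[0,0,0]],[[2.2,-33,0],[0,0,0]],[[2.2,-33,0],[0,0,0]],[[2.2,-32.6,0],[0,0,0]],[[0,0,0],[0,0,0]],[[0,0,34],[0,0,0]],[[0,0,34],[0,0,0]],[[0,0,33],[0,0,0]],[[0,0,0],[0,0,0]],[[0,0,0],[0,0,0]]]' 0.6
python3 -c "
from h import *
print(incar([ctrl.get_state()['position']]).round(4))"
python3 -m inch '[[[0,0,0],[0,0,0]],[[0,0,0],[0,0,0]],[[0,0,0],[0,0,0]],[[0,0,0],[0,0,0]],[[0,0,0],[0,0,0]],[[0,0,0],[0,0,0]],[[0,0,0],[0,0,0]],[[0,0,0],[0,0,0]],[[0,0,0],[0,0,0]],[[0,0,0],[0,0,0]]]' 1 60
python3 -m inch '[[[-3,0,0],[0,0,0]],[[-3,0,0],[0,0,0]],[[-3,0,0],[0,0,0]],[[-3,0,0],[0,0,0]],[[-2,0,0],[0,0,0]],[[-2,0,0],[0,0,0]],[[-2,0,0],[0,0,0]],[[0,0,0],[0,0,0]],[[0,0,0],[0,0,0]],[[0,0,0],[0,0,0]]]'
python3 -c "
from h import *
print(incar([ctrl.get_state()['position']]).round(4)); rear()"
```

```text
time: 58.6
position: [0.5557, 0.0701, 0.0594]
tool_rot: [0.151, -3.135, 0.001]
ft_force: [-0.3, 1.1, 0.8]
grip_width: 0.401
[[-0.0556 -0.0325  0.0594]]
time: 59.6
position: [0.5572, 0.0704, 0.0613]
tool_rot: [-0.151, 3.136, 0.001]
ft_force: [-1.8, 0.9, 7.0]
grip_width: 0.129
time: 60.6
position: [0.5689, 0.0712, 0.0612]
tool_rot: [0.15, -3.125, -0.001]
ft_force: [-20.2, -1.8, 23.0]
grip_width: 0.13
[[-0.0424 -0.0327  0.0612]]
col 288 row 247.5 step 22.0 TCP at tray x -43.4
col 352 row 247.5 step 22.0 TCP at tray x -43.4
```

```bash
python3 -m inch '[[[2,0,0],[0,0,0]],[[0,0,0],[0,0,0]],[[0,0,0],[0,0,0]],[[0,0,0],[0,0,0]],[[0,0,0],[0,0,0]],[[0,0,0],[0,0,0]],[[0,0,-20],[0,0,0]],[[0,0,-40],[0,0,0]],[[0,0,-40],[0,0,0]],[[0,0,0],[0,0,0]]]' 0.6
python3 - <<'E'
from h import *
c,im,s=snap("wrist","w21.png"); g=cv2.GaussianBlur(im,(3,3),0).mean(2)
for n in range(4):
    y=-.099+.066*n
    for dy in (-.02,.02):
        P=R.from_euler('z',CY).apply([[x,y+dy,.012] for x in np.arange(-.085,-.05,.0005)])+np.r_[C,0]
        q=w2p(c,P); v=cv2.remap(g.astype(np.float32),q[:,:1].astype(np.float32),q[:,1:].astype(np.float32),1)[:,0]
        d=np.diff(v); print(n+1,dy,"edge x",(-85+.5*np.argsort(-d)[:2]).round(1),d.max().round())
go([.4293,.3467,.13],np.pi/2)
E
```

```text
time: 61.65
position: [0.5764, 0.0719, 0.1664]
tool_rot: [-0.15, 3.127, 0.003]
ft_force: [0.3, 0.2, 0.2]
grip_width: 0.403
1 -0.02 edge x [-62.5 -63. ] 23.0
1 0.02 edge x [-63.  -62.5] 14.0
2 -0.02 edge x [-63.  -62.5] 13.0
2 0.02 edge x [-63.  -62.5] 13.0
3 -0.02 edge x [-63.  -62.5] 13.0
3 0.02 edge x [-62.5 -63. ] 12.0
4 -0.02 edge x [-62.5 -63. ] 12.0
4 0.02 edge x [-62.5 -63. ] 12.0
t 61.7 q7 1.56 shift [118.7 287.6  33. ] turn [0.08 0.38 5.5 ]
```

```bash
python3 - <<'E'
from h import *
a=cv2.imread("pics/top0.png"); c,im,s=snap("top","t21.png"); b=im[:,:,::-1]
R0=(slice(150,300),slice(150,200))
print("diff",np.abs(a[R0].astype(int)-b[R0]).max(2).__gt__(40).sum())
g=b.mean(2); m=(g<60)[265:300,160:190]; n,l,st,ce=cv2.connectedComponentsWithStats(m.astype(np.uint8)); i=1+st[1:,4].argmax(); print("block",st[i],ce[i]+[160,265])
# shank: column of darkest pixel per row
for r in range(160,275,8): 
    row=g[r,165:190]; k=np.median(row)-row; k[k<12]=0; print(r,(165+(k*np.arange(25)).sum()/max(k.sum(),1e-6)).round(1),k.max().round(),end="; ")
E
python3 -m inch '[[[0,0,0],[0,0,8.3]],[[0,0,0],[0,0,8.3]],[[0,0,0],[0,0,8.3]],[[0,0,0],[0,0,8.3]],[[0,0,0],[0,0,8.3]],[[0,0,0],[0,0,8.3]],[[0,0,0],[0,0,8.3]],[[0,0,0],[0,0,8.3]],[[0,0,0],[0,0,8.3]],[[0,0,0],[0,0,8.3]]]' 0
python3 -m inch '[[[0,0,0],[0,0,8.3]],[[0,0,0],[0,0,8.3]],[[0,0,0],[0,0,8.3]],[[0,0,0],[0,0,8.3]],[[0,0,0],[0,0,8.3]],[[0,0,0],[0,0,8.3]],[[0,0,0],[0,0,8.3]],[[0,0,0],[0,0,8.3]],[[0,0,0],[0,0,8.3]],[[0,0,0],[0,0,8.3]]]' 0
python3 - <<'E'
from h import *
go([.4293,.3467,.13],np.radians(93))
E
```

```text
diff 0
block [  9   8  10  14 123] [173.66666667 279.7804878 ]
160 165.0 0.0; 168 177.3 42.0; 176 177.4 54.0; 184 177.8 46.0; 192 177.4 50.0; 200 177.5 54.0; 208 177.3 49.0; 216 176.3 48.0; 224 176.5 51.0; 232 176.6 58.0; 240 176.2 56.0; 248 176.0 59.0; 256 176.1 58.0; 264 176.0 49.0; 272 174.3 63.0; time: 62.75
position: [0.5713, 0.0714, 0.1582]
tool_rot: [-1.972, -2.443, 0.004]
ft_force: [-0.6, 0.2, 0.1]
grip_width: 0.995
time: 63.75
position: [0.5713, 0.0714, 0.1583]
tool_rot: [3.097, 0.523, -0.005]
ft_force: [-0.7, -0.5, 0.5]
grip_width: 1.002
t 63.75 q7 -1.27 shift [ -43.7 -306.7   28.4] turn [ 0.03  0.18 16.16]
```

```bash
python3 -m inch '[[[0,0,0],[0,0,8.1]],[[0,0,0],[0,0,8.1]],[[0,0,0],[0,0,0]],[[-18.2,-40.3,0],[0,0,0]],[[-18.2,-40.3,0],[0,0,0]],[[-18.2,-40.3,0],[0,0,0]],[[-18.2,-40.3,0],[0,0,0]],[[-18.2,-40.3,0],[0,0,0]],[[-18.2,-40.3,0],[0,0,0]],[[-18.2,-40.3,0],[0,0,0]]]' 0.2
python3 -m inch '[[[0,0,10],[0,0,0]],[[0,0,18],[0,0,0]],[[0,0,0],[0,0,0]],[[0,0,0],[0,0,0]],[[0,0,0],[0,0,0]],[[0,0,0],[0,0,0]],[[0,0,0],[0,0,0]],[[0,0,0],[0,0,0]],[[0,0,0],[0,0,0]],[[0,0,0],[0,0,0]]]' 0.2
python3 - <<'E'
from h import *
ct=load("top"); P=p2w(ct,[[177.8,176],[176.3,256]],.008); d=P[0]-P[1]; print("dir",np.degrees(np.arctan2(d[1],d[0])))
c,im,s=snap("wrist","w22.png"); go([.4293,.3467,.13],np.radians(93))
cv2.imwrite("pics/w22c.png",cv2.resize(im[:420,150:490,::-1],None,fx=1.4,fy=1.4))
E
```

```text
time: 64.75
position: [0.4275, 0.3469, 0.1593]
tool_rot: [3.139, 0.097, -0.001]
ft_force: [1.3, -0.1, 0.0]
grip_width: 0.803
time: 65.75
position: [0.4291, 0.3458, 0.1323]
tool_rot: [-3.14, -0.091, -0.0]
ft_force: [0.1, -0.8, 0.1]
grip_width: 0.8
dir 1.9359076998525069
t 65.8 q7 -2.15 shift [ 0.3 -0.9  2.3] turn [-0.01 -0.01  0.31]
```

View pics/w22c.png

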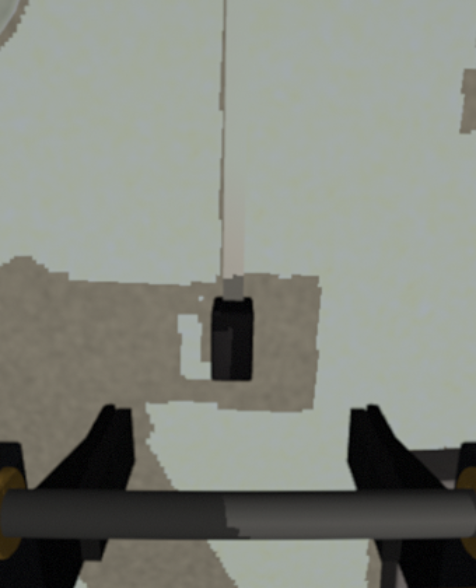

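```bash
python3 - <<'E'
from h import *
c=load("wrist"); im=cv2.imread("pics/w22.png").mean(2)
q=lambda u,v:[150+u/1.4,v/1.4]
P=p2w(c,[q(212,380),q(253,380),q(213,300),q(251,300),q(213,297)],[.032,.032,.032,.032,0.0]); print(P.round(4))
g=cv2.GaussianBlur(im,(3,3),0); pts=[]
for r in range(15,190,12):
    row=g[r,295:335]; d=np.diff(row); pts.append([295+d.argmin()+.5,r]); 
print(pts)
W=p2w(c,pts,0.); k=np.polyfit(W[:,0],W[:,1],1); print("left edge dir",np.degrees(np.arctan(k[0])),np.std(W[:,1]-np.polyval(k,W[:,0])))
E
```

```text
[[0.4137 0.3578 0.032 ]
 [0.4149 0.3384 0.032 ]
 [0.4527 0.359  0.032 ]
 [0.4537 0.3418 0.032 ]
 [0.4463 0.3603 0.    ]]
[[np.float64(308.5), 15], [np.float64(308.5), 27], [np.float64(307.5), 39], [np.float64(307.5), 51], [np.float64(307.5), 63], [np.float64(306.5), 75], [np.float64(308.5), 87], [np.float64(307.5), 99], [np.float64(307.5), 111], [np.float64(306.5), 123], [np.float64(306.5), 135], [np.float64(305.5), 147], [np.float64(307.5), 159], [np.float64(307.5), 171], [np.float64(306.5), 183]]
left edge dir 2.301526507199953 0.0004464971674526837
```

```bash
python3 -c "
from h import *
go([.431,.348,.022],np.radians(92.3))"
python3 -m inch '[[[1.5,-2.2,36],[0,0,0.5]],[[0,0,36],[0,0,0]],[[0,0,30],[0,0,0]],[[0,0,8],[0,0,0]],[[0,0,0],[0,0,0]],[[0,0,0],[0,0,0]],[[0,0,0],[0,0,0]],[[0,0,0],[0,0,0]],[[0,0,0],[0,0,0]],[[0,0,0],[0,0,0]]]' 0.3
python3 -c "
from h import *
go([.431,.348,.022],np.radians(92.3))"
```

```text
t 65.8 q7 -2.15 shift [  2.1  -2.  110.3] turn [-0.01 -0.01  1.01]
time: 66.8
position: [0.4306, 0.3484, 0.0227]
tool_rot: [-3.14, -0.077, -0.001]
ft_force: [-0.1, 0.8, -0.2]
grip_width: 0.7
t 66.8 q7 -2.08 shift [0.4 0.4 0.7] turn [-0.05 -0.03  0.51]
```

```bash
python3 -m inch '[[[0,0,0],[0,0,0]],[[0,0,0],[0,0,0]],[[0,0,0],[0,0,0]],[[0,0,0],[0,0,0]],[[0,0,0],[0,0,0]],[[0,0,0],[0,0,0]],[[0,0,0],[0,0,0]],[[0,0,0],[0,0,0]],[[0,0,0],[0,0,0]],[[0,0,0],[0,0,0]]]' 1 60
python3 -m inch '[[[0,0,-25],[0,0,0]],[[0,0,-35],[0,0,0]],[[0,0,-35],[0,0,0]],[[0,0,-35],[0,0,0]],[[0,0,0],[0,0,0]],[[0,0,0],[0,0,0]],[[0,0,0],[0,0,0]],[[0,0,0],[0,0,0]],[[0,0,0],[0,0,0]],[[0,0,0],[0,0,0]]]'
python3 - <<'E'
from h import *
c,im,s=snap("wrist","w23.png"); g=cv2.GaussianBlur(im,(3,3),0).mean(2)
M=R.from_rotvec(s["tool_rot"])
# predicted shank edges if unsagged
for a in (.03,.1,.15,.2,.28):
    q=w2p(c,M.apply([[a,-.005,.017],[a,.005,.017]])+s["position"]); u0,v=q.mean(0); 
    if 2<v<478: row=g[int(v),int(u0)-30:int(u0)+30]; print(a,q.round(1).tolist(),row.astype(int)[::2])
E
```

```text
time: 67.8
position: [0.4304, 0.3481, 0.0222]
tool_rot: [-3.141, -0.077, -0.0]
ft_force: [-0.3, -0.0, -0.3]
grip_width: 0.223
time: 68.8
position: [0.4301, 0.3478, 0.1514]
tool_rot: [3.14, 0.077, -0.001]
ft_force: [-0.4, -0.6, -0.1]
grip_width: 0.222
0.03 [[308.5, 248.1], [331.7, 248.2]] [126 128 129 127 124 123 124 125 125 124 110 100 100 100 100 100 100 100
 100 100 100 100 117 125 124 125 125 124 123 123]
0.1 [[307.0, 74.7], [333.2, 74.8]] [177 177 176 176 177 177 177 176 177 176 175 175 175 175 175 176 176 176
 176 176 176 177 177 177 177 176 176 176 178 179]
```

```bash
python3 -m inch '[[[4,45.8,0],[0,0,0]],[[4,45.8,0],[0,0,0]],[[4,45.8,0],[0,0,0]],[[4,45.8,0],[0,0,0]],[[4,45.8,0],[0,0,0]],[[4,45.8,0],[0,0,0]],[[4,45.8,0],[0,0,0]],[[4,45.8,0],[0,0,0]],[[4,45.8,0],[0,0,0]],[[4,45.8,0],[0,0,0]]]'
python3 -m inch '[[[4,45.8,0],[0,0,0]],[[4,45.8,0],[0,0,0]],[[0,0,0],[0,0,-8.4]],[[0,0,0],[0,0,-8.4]],[[0,0,0],[0,0,-8.4]],[[0,0,0],[0,0,-8.4]],[[0,0,0],[0,0,-8.4]],[[0,0,0],[0,0,-8.4]],[[0,0,0],[0,0,-8.4]],[[0,0,0],[0,0,-8.4]]]'
python3 -m inch '[[[0,0,0],[0,0,-8.4]],[[0,0,0],[0,0,-8.4]],[[0,0,0],[0,0,-8.4]],[[0,0,0],[0,0,0]],[[0,0,0],[0,0,0]],[[0,0,0],[0,0,0]],[[0,0,0],[0,0,0]],[[0,0,0],[0,0,0]],[[0,0,0],[0,0,0]],[[0,0,0],[0,0,0]]]'
python3 - <<'E'
from h import *
p=R.from_euler('z',CY).apply([-.045,-.47,0])+np.r_[C,.11]
go(p,CY); print(p)
E
```

```text
time: 69.85
position: [0.4928, -0.1092, 0.1525]
tool_rot: [-3.14, -0.078, -0.002]
ft_force: [0.2, -0.2, -0.9]
grip_width: 0.225
time: 70.85
position: [0.5053, -0.1986, 0.1521]
tool_rot: [2.567, 1.81, -0.0]
ft_force: [0.4, -0.5, -1.3]
grip_width: 0.223
time: 71.85
position: [0.5053, -0.1985, 0.1522]
tool_rot: [2.118, 2.32, 0.0]
ft_force: [-1.3, 0.5, -1.0]
grip_width: 0.223
t 71.85 q7 0.54 shift [-174.5   87.3   42.2] turn [ 0.   -0.   -0.28]
[ 0.60802185 -0.36434934  0.11      ]
```

```bash
python3 - <<'E'
from h import *
c,im,s=snap("top","t24.png")
m=((im[:,:,0].astype(int)-im[:,:,2])>60).astype(np.uint8); m[:150]=0
n,l,st,ce=cv2.connectedComponentsWithStats(m)
for i in range(1,n):
    if st[i,4]>100:
        pts=np.argwhere(l==i)[:,::-1].astype(np.float32); b=cv2.boxPoints(cv2.minAreaRect(pts)); print(st[i],b.round().tolist()); print(p2w(c,b,.008)[:,:2].round(3).tolist())
p=lambda y:R.from_euler('z',CY).apply([-.045,y,0])[:2]+C
print(p(-.4455),p(-.4455-.0175),p(-.142))
cv2.imwrite("pics/c24.png",cv2.resize(im[150:260,300:540,::-1],None,fx=3.3,fy=3.3,interpolation=cv2.INTER_CUBIC))
E
```

```text
[  0 172  21  52 817] [[-0.0, 172.0], [20.0, 172.0], [20.0, 223.0], [0.0, 223.0]]
[[0.711, 0.839], [0.71, 0.783], [0.573, 0.769], [0.573, 0.824]]
[493 180  29  29 432] [[492.0, 190.0], [511.0, 179.0], [522.0, 197.0], [503.0, 209.0]]
[[0.665, -0.449], [0.696, -0.5], [0.647, -0.526], [0.617, -0.475]]
[479 195  19  27 285] [[478.0, 221.0], [481.0, 195.0], [499.0, 197.0], [496.0, 223.0]]
[[0.586, -0.41], [0.654, -0.421], [0.649, -0.465], [0.581, -0.454]]
[511 243  28  28 470] [[510.0, 249.0], [530.0, 241.0], [539.0, 264.0], [518.0, 271.0]]
[[0.515, -0.488], [0.534, -0.541], [0.478, -0.558], [0.459, -0.506]]
[522 272  30  24 311] [[521.0, 279.0], [545.0, 271.0], [551.0, 291.0], [528.0, 298.0]]
[[0.44, -0.513], [0.46, -0.573], [0.411, -0.587], [0.391, -0.527]]
[ 0.60568566 -0.33996098] [ 0.60735437 -0.35738124] [ 0.57674545 -0.03784392]
```

View pics/c24.png

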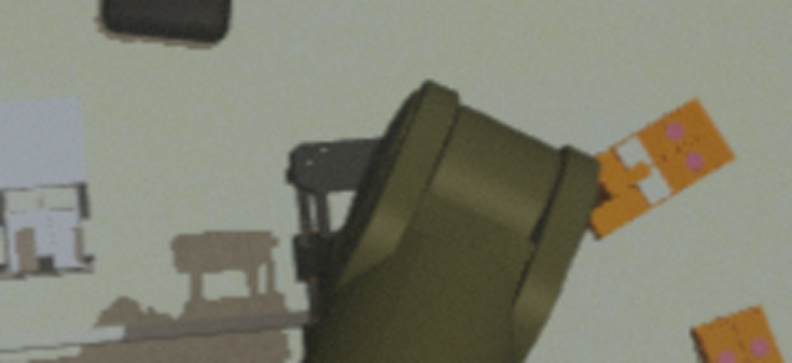

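```bash
python3 -m inch '[[[-40,21.8,0],[0,0,-0.3]],[[-40,21.8,0],[0,0,0]],[[-40,21.8,0],[0,0,0]],[[-39.5,21.9,0],[0,0,0]],[[0,0,0],[0,0,0]],[[0,0,25],[0,0,0]],[[0,0,25],[0,0,0]],[[0,0,25],[0,0,0]],[[0,0,17],[0,0,0]],[[0,0,0],[0,0,0]]]'
python3 - <<'E'
from h import *
p=R.from_euler('z',CY).apply([-.045,-.455,0])+np.r_[C,.041]
go(p,CY)
c2,im2,_=snap("side","s25.png"); c,im,s=snap("wrist","w25.png")
M=R.from_rotvec(s["tool_rot"]); X=M.apply([[a,0,.017] for a in (.0175,.1,.2,.2915,.3035)])+s["position"]; print(X[-1],incar(X)[-1])
q=w2p(c2,X); o=q[-1].astype(int)-[90,50]; print(((q-o)*4.5).round().tolist())
cv2.imwrite("pics/c25.png",cv2.resize(im2[o[1]:o[1]+130,o[0]:o[0]+175,::-1],None,fx=4.5,fy=4.5,interpolation=cv2.INTER_CUBIC))
print(incar(R.from_euler('z',0).apply([[0,0,0]])), ((w2p(c2,R.from_euler('z',CY).apply([[-.059,-.136,.038],[-.031,-.136,.038],[-.065,-.1355,0]])+np.r_[C,0])-o)*4.5).round().tolist())
E
```

```text
time: 72.9
position: [0.6057, -0.3473, 0.0572]
tool_rot: [-2.108, -2.322, 0.002]
ft_force: [-0.1, 0.5, -1.7]
grip_width: 0.225
t 72.9 q7 0.88 shift [-2.3  0.8 16.2] turn [-0.24 -0.18  0.05]
[ 0.57746976 -0.04605728  0.04264417] [-0.04506217 -0.150245    0.04264417]
[[621.0, 688.0], [553.0, 541.0], [479.0, 379.0], [417.0, 245.0], [409.0, 228.0]]
[[-0.61550881 -0.04933301  0.        ]] [[376.0, 220.0], [423.0, 207.0], [363.0, 263.0]]
```

View pics/c25.png

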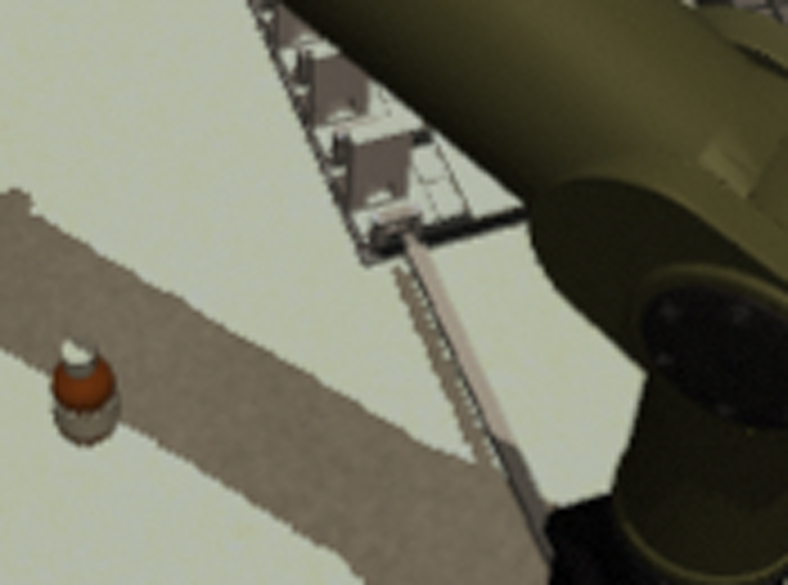

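```bash
cat > prof.py <<'E'
from h import *
s=ctrl.get_state(); M=R.from_rotvec(s["tool_rot"])
for n,ax in (("top",np.array([0,1,0])),("side",np.array([0,0,-1.]))):
    c,im,_=snap(n); g=im.mean(2).astype(np.float32)
    for a in (.12,.16,.2,.24,.27):
        t=np.arange(-.016,.0165,.002)
        X=M.apply(np.array([a,0,.017])+t[:,None]*ax)+s["position"]; q=w2p(c,X).astype(np.float32)
        print(n,a,cv2.remap(g,q[:,:1],q[:,1:],1)[:,0].astype(int))
E
python3 prof.py
```

```text
top 0.12 [107 110 109 106 101  92  81  88  91  92  94 100 105 107 106 107 108]
top 0.16 [106 105 105 106 104  87  88  98 106 128 149 152 150 156 158 160 161]
top 0.2 [149 122 111 106 102 103 113 148 161 164 163 162 161 162 163 162 159]
top 0.24 [158 135 116 109 104  95 124 152 163 165 166 165 162 160 159 160 160]
top 0.27 [160 141 118 108 104  98 124 155 163 164 164 164 163 161 161 162 162]
side 0.12 [ 55  56  57  60  65  69  70  71  71  71  71  73  76  80  86  98 113]
side 0.16 [ 63  59  60  63  68  71  76  88 100 116 130 138 142 145 148 151 156]
side 0.2 [ 90  97 104 116 127 134 141 143 145 145 145 144 145 146 149 152 156]
side 0.24 [ 86  93 105 117 128 138 143 145 146 146 147 147 147 148 150 152 156]
side 0.27 [103 104 107 120 135 140 144 145 145 145 145 146 146 149 153 155 157]
```

```bash
python3 -m inch '[[[0,0,8],[0,0.3,0]],[[0,0,7.5],[0,0,0]],[[0,0.3,0],[0,0,0]],[[0,0,0],[0,0,0]],[[5,0,0],[0,0,0]],[[5,0,0],[0,0,0]],[[5,0,0],[0,0,0]],[[5,0,0],[0,0,0]],[[0,0,0],[0,0,0]],[[0,0,0],[0,0,0]]]'
python3 - <<'E'
from h import *
s=ctrl.get_state(); M=R.from_rotvec(s["tool_rot"]); print(incar([s["position"],M.apply([.3035,0,.017])+s["position"]]).round(4),s["ft_force"].round(1))
c2,im2,_=snap("side","s26.png")
cv2.imwrite("pics/c26.png",cv2.resize(im2[205:275,270:370,::-1],None,fx=7,fy=7,interpolation=cv2.INTER_CUBIC))
E
```

```text
time: 74.1
position: [0.6058, -0.3287, 0.0449]
tool_rot: [-2.109, -2.323, -0.006]
ft_force: [0.5, -0.3, -1.1]
grip_width: 0.225
[[-0.0438 -0.4343  0.0449]
 [-0.0442 -0.1307  0.0295]] [ 0.5 -0.3 -1.1]
```

View pics/c26.png

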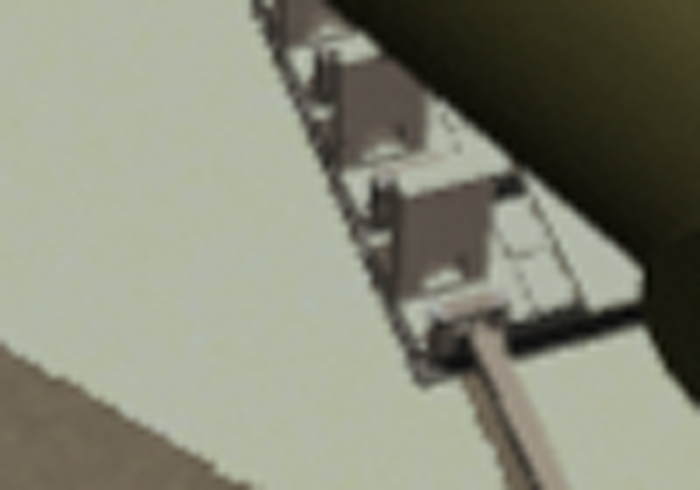

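```bash
python3 -m inch '[[[0,-0.5,1.5],[0,0,0]],[[0,-0.4,2],[0,0,0]],[[0,0,0],[0,0,0]],[[0,0,0],[0,0,0]],[[4,0,0],[0,0,0]],[[4,0,0],[0,0,0]],[[4,0,0],[0,0,0]],[[4,0,0],[0,0,0]],[[0,0,0],[0,0,0]],[[0,0,0],[0,0,0]]]'
cat > st.py <<'E'
from h import *
s=ctrl.get_state(); M=R.from_rotvec(s["tool_rot"]); print("tcp,tip",incar([s["position"],M.apply([.3035,0,.017])+s["position"]]).round(4).tolist(),"F",R.from_euler('z',-CY).apply(s["ft_force"]).round(1),"T",s["torque"].round(2))
E
python3 st.py
```

```text
time: 75.15
position: [0.6033, -0.313, 0.0415]
tool_rot: [-2.109, -2.323, -0.006]
ft_force: [-0.2, 0.9, -0.4]
grip_width: 0.229
tcp,tip [[-0.0448, -0.4184, 0.0415], [-0.0451, -0.1148, 0.0261]] F [-0.1  0.9 -0.4] T [-0.21  0.02  0.03]
```

```bash
python3 -m inch '[[[5,0,0],[0,0,0]],[[5,0,0],[0,0,0]],[[5,0,0],[0,0,0]],[[5,0,0],[0,0,0]],[[5,0,0],[0,0,0]],[[5,0,0],[0,0,0]],[[5,0,0],[0,0,0]],[[5,0,0],[0,0,0]],[[0,0,0],[0,0,0]],[[0,0,0],[0,0,0]]]'
python3 st.py
python3 - <<'E'
from h import *
c2,im2,_=snap("side","s27.png")
cv2.imwrite("pics/c27.png",cv2.resize(im2[185:275,270:370,::-1],None,fx=6,fy=6,interpolation=cv2.INTER_CUBIC))
E
```

```text
time: 76.15
position: [0.5995, -0.2733, 0.0417]
tool_rot: [-2.109, -2.323, -0.006]
ft_force: [0.7, -0.7, -1.3]
grip_width: 0.227
tcp,tip [[-0.0448, -0.3785, 0.0417], [-0.0451, -0.0749, 0.0262]] F [ 0.6 -0.8 -1.3] T [-0.22  0.03 -0.06]
```

View pics/c27.png

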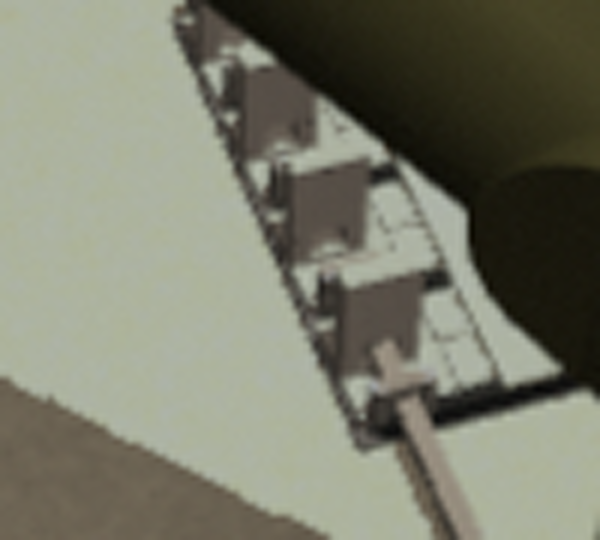

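```bash
python3 -m inch '[[[6,0,0],[0,0,0]],[[6,0,0],[0,0,0]],[[6,0,0],[0,0,0]],[[6,0,0],[0,0,0]],[[6,0,0],[0,0,0]],[[6,0,0],[0,0,0]],[[6,0,0],[0,0,0]],[[0,0,0],[0,0,0]],[[0,0,0],[0,0,0]],[[0,0,0],[0,0,0]]]'
python3 st.py
python3 -m inch '[[[6,0,0],[0,0,0]],[[6,0,0],[0,0,0]],[[6,0,0],[0,0,0]],[[6,0,0],[0,0,0]],[[6,0,0],[0,0,0]],[[6,0,0],[0,0,0]],[[6,0,0],[0,0,0]],[[0,0,0],[0,0,0]],[[0,0,0],[0,0,0]],[[0,0,0],[0,0,0]]]'
python3 st.py
```

```text
time: 77.2
position: [0.5953, -0.232, 0.0419]
tool_rot: [-2.11, -2.323, -0.005]
ft_force: [-0.1, 0.1, -0.2]
grip_width: 0.227
tcp,tip [[-0.045, -0.3371, 0.0419], [-0.0451, -0.0335, 0.0264]] F [-0.1  0.1 -0.2] T [-0.24  0.    0.04]
time: 78.2
position: [0.5913, -0.1902, 0.0421]
tool_rot: [-2.11, -2.323, -0.005]
ft_force: [0.4, 0.2, 0.2]
grip_width: 0.227
tcp,tip [[-0.045, -0.2951, 0.0421], [-0.0451, 0.0085, 0.0266]] F [0.4 0.2 0.2] T [-0.24  0.05  0.02]
```

```bash
python3 -m inch '[[[6,0,0.3],[0,0,0]],[[6,0,0.2],[0,0,0]],[[6,0,0],[0,0,0]],[[6,0,0],[0,0,0]],[[6,0,0],[0,0,0]],[[6,0,0],[0,0,0]],[[6,0,0],[0,0,0]],[[0,0,0],[0,0,0]],[[0,0,0],[0,0,0]],[[0,0,0],[0,0,0]]]'
python3 st.py
python3 -m inch '[[[6,0,0],[0,0,0]],[[6,0,0],[0,0,0]],[[6,0,0],[0,0,0]],[[6,0,0],[0,0,0]],[[6,0,0],[0,0,0]],[[6,0,0],[0,0,0]],[[6,0,0],[0,0,0]],[[0,0,0],[0,0,0]],[[0,0,0],[0,0,0]],[[0,0,0],[0,0,0]]]'
python3 st.py
```

```text
time: 79.2
position: [0.5873, -0.1484, 0.0418]
tool_rot: [-2.11, -2.323, -0.005]
ft_force: [-0.3, 0.3, -0.7]
grip_width: 0.227
tcp,tip [[-0.0451, -0.253, 0.0418], [-0.0451, 0.0505, 0.0263]] F [-0.3  0.4 -0.7] T [-0.21  0.01  0.03]
time: 80.2
position: [0.5832, -0.1066, 0.042]
tool_rot: [-2.11, -2.323, -0.005]
ft_force: [-1.3, -0.4, -1.5]
grip_width: 0.225
tcp,tip [[-0.0451, -0.211, 0.042], [-0.0452, 0.0925, 0.0265]] F [-1.4 -0.3 -1.5] T [-0.19  0.08 -0.03]
```

```bash
python3 -m inch '[[[6,0,0.3],[0,0,0]],[[6,0,0],[0,0,0]],[[6,0,0],[0,0,0]],[[6,0,0],[0,0,0]],[[6,0,0],[0,0,0]],[[6,0,0],[0,0,0]],[[6,0,0],[0,0,0]],[[0,0,0],[0,0,0]],[[0,0,0],[0,0,0]],[[0,0,0],[0,0,0]]]'
python3 st.py
python3 -m inch '[[[4,0,0],[0,0,0]],[[4,0,0],[0,0,0]],[[3,0,0],[0,0,0]],[[3,0,0],[0,0,0]],[[2,0,0],[0,0,0]],[[2,0,0],[0,0,0]],[[2,0,0],[0,0,0]],[[0,0,0],[0,0,0]],[[0,0,0],[0,0,0]],[[0,0,0],[0,0,0]]]'
python3 st.py
```

```text
time: 81.2
position: [0.5793, -0.0648, 0.042]
tool_rot: [-2.11, -2.323, -0.005]
ft_force: [1.1, 0.5, -1.0]
grip_width: 0.224
tcp,tip [[-0.0451, -0.169, 0.042], [-0.0451, 0.1345, 0.0265]] F [ 1.1  0.4 -1. ] T [-0.2   0.03  0.01]
time: 82.2
position: [0.5778, -0.0494, 0.0421]
tool_rot: [2.114, 2.321, 0.001]
ft_force: [1.5, -8.9, -3.8]
grip_width: 0.225
tcp,tip [[-0.0451, -0.1536, 0.0421], [-0.0444, 0.1499, 0.0248]] F [ 0.7 -9.1 -3.8] T [-2.22 -0.46 -0.04]
```

```bash
python3 -m inch '[[[0,0,0],[0,0,0]],[[0,0,0],[0,0,0]],[[0,0,0],[0,0,0]],[[0,0,0],[0,0,0]],[[0,0,0],[0,0,0]],[[0,0,0],[0,0,0]],[[0,0,0],[0,0,0]],[[0,0,0],[0,0,0]],[[0,0,0],[0,0,0]],[[0,0,0],[0,0,0]]]' 0.3
python3 -m inch '[[[0,0,-20],[0,0,0]],[[0,0,-30],[0,0,0]],[[0,0,-40],[0,0,0]],[[0,0,-40],[0,0,0]],[[-40,0,0],[0,0,0]],[[-40,0,0],[0,0,0]],[[-40,0,0],[0,0,0]],[[-40,0,0],[0,0,0]],[[0,0,0],[0,0,0]],[[0,0,0],[0,0,0]]]'
python3 - <<'E'
from h import *
ct,imt,_=snap("top","t30.png"); c2,im2,_=snap("side","s30.png")
print((w2p(ct,R.from_euler('z',CY).apply([[-.045,.150,.024],[-.045,.136,.024]])+np.r_[C,0])-[200,160]).round(1)*4.5)
cv2.imwrite("pics/c30.png",np.vstack([cv2.resize(imt[160:250,200:360,::-1],(720,405),interpolation=cv2.INTER_CUBIC)[:300],cv2.resize(im2[165:265,270:430,::-1],(480,300),interpolation=cv2.INTER_CUBIC) if 0 else cv2.copyMakeBorder(cv2.resize(im2[165:265,270:430,::-1],(480,300),interpolation=cv2.INTER_CUBIC),0,0,0,240,0)]))
E
```

```text
time: 83.2
position: [0.5773, -0.0444, 0.042]
tool_rot: [-2.11, -2.323, -0.006]
ft_force: [0.3, -0.3, -1.0]
grip_width: 0.7
time: 84.2
position: [0.5922, -0.2057, 0.171]
tool_rot: [-2.113, -2.319, -0.005]
ft_force: [-0.7, 0.6, 0.5]
grip_width: 0.7
[[ 64.35 326.25]
 [ 89.55 324.  ]]
```

View pics/c30.png

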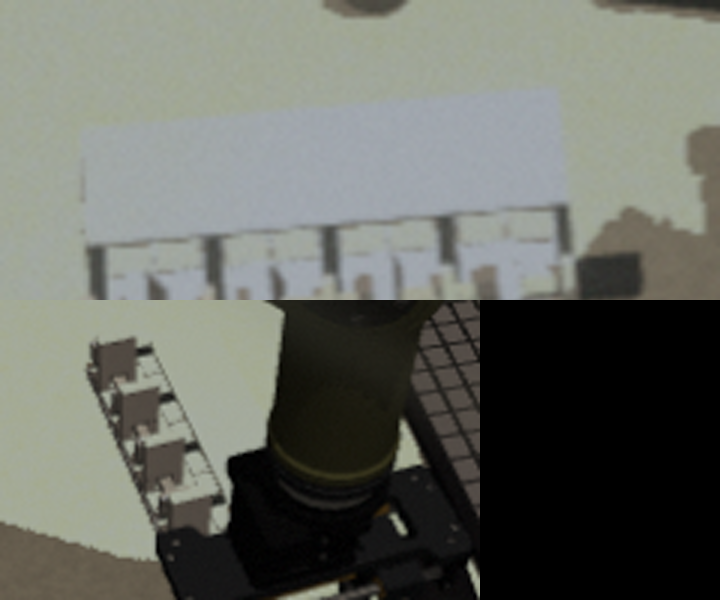

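```bash
python3 - <<'E'
from h import *
for name in ("wrist","top"):
    c,im,s=snap(name,name+"31.png"); g=cv2.GaussianBlur(im,(3,3),0).mean(2)
    for n in range(4):
        y=-.099+.066*n; o=[]
        for dy in (-.02,.02):
            P=R.from_euler('z',CY).apply([[x,y+dy,.012] for x in np.arange(-.085,-.05,.0005)])+np.r_[C,0]
            q=w2p(c,P).astype(np.float32); v=cv2.remap(g.astype(np.float32),q[:,:1],q[:,1:],1)[:,0]
            d=np.diff(v); o+=[(-85+.5*d.argmax()).round(1),d.max().round(),(-85+.5*d.argmin()).round(1),d.min().round(),q[45].round().tolist()]
        print(name,n+1,o)
im=cv2.imread("pics/top31.png"); cv2.imwrite("pics/c31.png",cv2.resize(im[185:255,205:345],None,fx=5.5,fy=5.5,interpolation=cv2.INTER_CUBIC))
E
```

```text
wrist 1 [np.float64(-85.0), np.float32(0.0), np.float64(-85.0), np.float32(0.0), [296.0, -40.0], np.float64(-85.0), np.float32(0.0), np.float64(-85.0), np.float32(0.0), [296.0, -102.0]]
wrist 2 [np.float64(-85.0), np.float32(0.0), np.float64(-85.0), np.float32(0.0), [296.0, -142.0], np.float64(-85.0), np.float32(0.0), np.float64(-85.0), np.float32(0.0), [296.0, -200.0]]
wrist 3 [np.float64(-85.0), np.float32(0.0), np.float64(-85.0), np.float32(0.0), [296.0, -234.0], np.float64(-85.0), np.float32(0.0), np.float64(-85.0), np.float32(0.0), [297.0, -273.0]]
wrist 4 [np.float64(-85.0), np.float32(0.0), np.float64(-85.0), np.float32(0.0), [298.0, -287.0], np.float64(-85.0), np.float32(0.0), np.float64(-85.0), np.float32(0.0), [301.0, -277.0]]
top 1 [np.float64(-62.0), np.float32(4.0), np.float64(-67.5), np.float32(-3.0), [322.0, 231.0], np.float64(-60.5), np.float32(2.0), np.float64(-69.5), np.float32(-5.0), [306.0, 232.0]]
top 2 [np.float64(-62.0), np.float32(3.0), np.float64(-67.0), np.float32(-3.0), [296.0, 233.0], np.float64(-60.0), np.float32(2.0), np.float64(-69.0), np.float32(-6.0), [280.0, 234.0]]
top 3 [np.float64(-63.0), np.float32(5.0), np.float64(-68.5), np.float32(-6.0), [270.0, 235.0], np.float64(-59.5), np.float32(3.0), np.float64(-67.0), np.float32(-6.0), [254.0, 237.0]]
top 4 [np.float64(-63.0), np.float32(4.0), np.float64(-68.0), np.float32(-5.0), [244.0, 238.0], np.float64(-52.0), np.float32(2.0), np.float64(-66.5), np.float32(-6.0), [228.0, 239.0]]
```

View pics/c31.png

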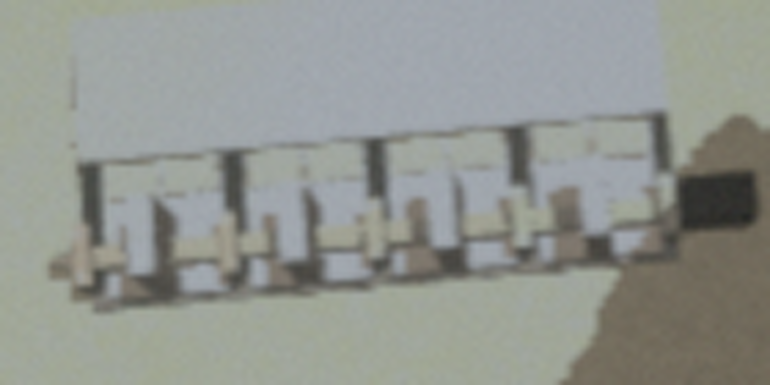

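```bash
python3 -c "
from bench import ctrl,close_job
s=ctrl.get_state(); print(s['time'],s['qd'].round(3)); print(close_job())"
```

```text
84.4 [-0.003 -0.003  0.003 -0.001  0.003 -0.002  0.001]
the job is handed in; nothing more can be done
None
```

I put all four grey trays home, one per bay, and slid the locking bar in from the right-hand end through every lug and handle eye. I handed the job in at 84 s of the 210 s allowed. Nobody reported a verdict.

**Last checks**
- **Trays before the bar:** the wrist camera put all four rear edges at carrier x -62.5 to -63 mm, which is fully home to within a millimetre.
- **Trays after the bar:** only the coarser top camera (about 2.4 mm per pixel) could see them. It agreed at -62 to -63 mm on one side of each tray. Its readings on the other side were faint and scattered, in bay 4 as far off as -52 mm, and I judged those unreliable.
- **Bar:** the block met the first lug with about 9 N. From the arm's pose the tip stood about 18 mm past the centre of the last lug's eye. The final top picture shows the block at the lug and the nose out past the last lug, by very roughly 10 to 14 mm. I did not measure the tip again after letting go.
- **Robot:** clear of everything and at rest.

**What went wrong on the way**
- The first tray hit the edge of the carrier floor and slipped about 20 mm in the grip. I set it down, took hold again, and slid it home.
- One lift started before the fingers had closed, so I repeated it.
- The tray in bay 2 was later found about 12 mm out, either knocked or pulled back on release. I pushed it home again before fitting the bar.
- I viewed 20 pictures against the budget of 14, well past the one or two extra allowed.

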